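Hang the index rings on the stockroom hook in step order

ROBOT

A 7-joint arm with a two-finger parallel gripper is mounted at the origin on the work surface. World frame = base frame: x ahead of the robot, y to its left, z up, the work surface at z = 0. Lengths are in m, angles in rad, forces in N, time in s.
With the tool pointing down it reaches from about 0.425 to 0.875 m from the base axis. Payload 4.7 kg.
Tool frame: the origin (TCP) lies at the very end of the fingers, on their centre line; the grasp point (between the pads) lies 19 mm behind it; x points along the fingers, y is the direction in which the jaws open and shut, and the axes are right-handed (so a half turn about x gives the same grasp; the last joint's range is limited). The gripper opens to 87 mm and grips with 3 to 60 N. Pads are 19 mm wide; open, the fingers measure 117 mm over their backs; the gripper's body (75 mm by 190 mm) begins 51 mm behind the grasp point.
Start: joints at [1.151, 0.321, -0.07, 1.45, 0.023, 1.371, -0.057], TCP at [0.273, -0.59, 0.223] pointing down, gripper open.
Joint ranges: [-2.86, 2.86], [-0.3, 2.09], [-1.38, 1.24], [0.06, 2.45], [-1.56, 4.7], [0.09, 2.05], [-2.69, 2.69]. Speed limits (rad/s): [2.57, 2.57, 3.14, 3.14, 3.14, 3.14, 3.14].

INTERFACE

Orientations are given as a rotation vector (axis times angle).
In Python, from bench import ctrl gives the robot as it stands.
- The arm moves only by the tool step_arm, never from a script. Its argument "increments" is one flat list of numbers, 6 for each row, row after row: the shift along the tool's x, y, z in cm, then the turn, a rotation vector about the tool's x, y, z in rad. In form: [tx, ty, tz, ax, ay, az, tx, ty, tz, ax, ay, az, ...]. A call has 1 to 12 rows; each row shifts and turns the commanded pose from where the row before left it, along the tool's axes as they then stand; what a row does not reach is not made up. A row lasts 1/8 s, in which the tool goes at most 62.5 mm and 10.7 degrees, less where a joint would pass 70% of its speed; a pose out of reach is approached as far as the arm can. A call with a gripper value outside its range is refused whole. "fingers" is the opening in per cent of the stroke, from 0 (shut) to 100 (fully open), set as the call begins (left out, the last holds). The fingers move at their own pace and stop on an object; "force" is the grip in N (left out, the last holds). Time passes only in rows, so rows that do not move let the fingers close. It gives the time, the measured TCP pose, the force and the opening at its end, in the units of the state.
- ctrl.get_state(): the state, without advancing time (a new reading comes with each control period).
- ctrl.get_image(name): name is "scene" or "top" or "wrist"; returns the picture (384x512x3 uint8, red, green, blue); there is no depth.
- ctrl.camera_params(name): a dict with "vertical_fov" (degrees; the focal length in pixels is half the picture's height over the tangent of half this angle, whatever the lens; pixels are square), "cx", "cy" (the principal point, pixels), "R" (3x3) and "t" (3): a world point X has camera coordinates R X + t. Camera axes: x right, y down, z forward; pixel columns grow to the right and rows downward; lengths in m; the calibration is good to about 2 mm. A picture is of the moment at which its call begins: read the wrist's pose just before it. camera_params takes no time and is no camera call; for the wrist camera it gives the pose at the moment of the call.
- ctrl.close_job(): hands the job in, once; it reports no verdict.
Trained networks look in the newest picture that a camera, given by its name, has taken for a name from the list of things; names that differ only in an ending like _2 or _b are one class to them, and where a whole thing is asked for, a point or a joint stands for the part that bears it (a point fixed in the world has none). Each returns a list of dicts, best first, with "score" (0 to 1); they miss things now and then, are a little off and sometimes report something else, mostly with a low value. They report only what shows in the picture. A call takes as long as a camera call. They do not tell look-alikes from the thing itself.
- ctrl.search_frame(camera, name): "xyz" ([x, y, z] in m, in the coordinates of the camera as it stood for that picture, good to about 4 mm: the middle of the surface that is visible of it).
- ctrl.silhouettes(camera, name): "pixels" (384x512 bool, what is visible of it).
- ctrl.spot_point(camera, name): "xyz" ([x, y, z] in m, in the coordinates of the camera as it stood for that picture, good to about 4 mm: a listed point, or the origin of a listed thing).
The state is a dict: "time": time; "joint_positions": joint angles; "qd": joint speeds; "joint_torque": joint torques, N m; "position": TCP position; "tool_rot": TCP orientation; "ft_force": force on the tool from outside, world axes, zero at the start; "torque": the same for the moment, N m; "grip_width": opening from 0.0 (shut) to 1.0 (fully open).
Only numpy, scipy, OpenCV 4.12 (cv2) and the standard library are available. Lean on these libraries where they do the work, as an engineer would, in place of code of your own. Each camera call takes 0.05 s, during which the arm holds its last target.

TASK

Hang the three brass index rings from the rack on the hook with their tongues up: the short tongue first, then the middle, then the long one, so that the tongues step up towards the hook's tip. Slide each ring back along the rod until you feel it bear firmly on what is behind it (the sprung end-stop for the first, the ring before it for the others) (3 N or more), but gently, never jamming it hard, then let it hang there close against its neighbour. Leave the vase, dishes, caddy and plain kettle rings where they are.

Things in the scene. Friction and masses are not known exactly. Their poses are not given: they have to be found in the camera images.
- ring_short: short-tongued index ring, upright in a rack slot: brass ring, outer dia 68, hole 48, 10 thick, on a 30 wide foot; flat dark wood tongue 16 wide (y), 10 thick (x), standing 26 above the ring. Origin: centre of the hole; x = ring axis, z up. Above the origin: ring top 34, tongue top 60; underside 40 below. About 0.17 kg. Slot varies. (mm)
- ring_middle: middle-tongued index ring, upright in a rack slot: brass ring, outer dia 68, hole 48, 10 thick, on a 30 wide foot; flat dark wood tongue 16 wide (y), 10 thick (x), standing 52 above the ring. Origin: centre of the hole; x = ring axis, z up. Above the origin: ring top 34, tongue top 86; underside 40 below. About 0.17 kg. Slot varies. (mm)
- ring_long: long-tongued index ring, upright in a rack slot: brass ring, outer dia 68, hole 48, 10 thick, on a 30 wide foot; flat dark wood tongue 16 wide (y), 10 thick (x), standing 78 above the ring. Origin: centre of the hole; x = ring axis, z up. Above the origin: ring top 34, tongue top 112; underside 40 below. About 0.17 kg. Slot varies. (mm)
- rack: fixed paulownia rack, base 200 x 100 x 12, three slots 13 wide at -65, 0, +65 along its x, between walls 80 long with tops 34 above the cart. Origin under its centre; the rings stand with their axes along its x. (mm)
- stand: fixed dark steel hook stand; base plate 130 wide, 10 thick, 30 behind to 90 in front (-x) of the origin; column 28 wide, 136 high, just behind (+x). Origin on the cart top below the rod's root, z up. The rod runs from there along -x at height 120. (mm)
- buffer: brass fitting at the rod's root (origin there), carrying the end-stop: a collar set anywhere along 45 of the rod, with a sprung black rubber disc, dia 30. The disc's front face is 36 to 81 in front (-x) of this origin: NOT given, to be felt. It yields 3 N per mm for 4 mm, then stops dead (12 N). A push is firm from 3 N; too hard at 16 N. (mm)
- vase: bronze bud vase, bystander, 66 diameter, 125 high, origin under its centre (sizes in mm)
- dish_a: white porcelain sweets dish, bystander, 110 diameter, 22 high, origin under its centre (sizes in mm)
- dish_b: white porcelain sweets dish, bystander, 110 diameter, 22 high, origin under its centre (sizes in mm)
- caddy: dark red tea caddy with wooden cap, bystander, 72 diameter, 85 high, origin under its centre (sizes in mm)
- kettle_ring_a: plain brass kettle ring lying flat, bystander, 80 diameter, 8 high, origin under its centre (sizes in mm)
- kettle_ring_b: plain brass kettle ring lying flat, bystander, 80 diameter, 8 high, origin under its centre (sizes in mm)
- rod_root (a point): root of the chrome rod, on its axis at the column, axes as the stand's. Rod dia 10, straight along -x for 132, then turned up at 45 degrees; the tip's end is 143 out, its top about 16 above the axis. A hung ring rests with its hole's centre 19 below the axis. (mm)
There are look-alikes about, which are no part of the job. What is shaped like the ring_short but blue is not meant.

How it is judged:
On the way, in this order (a step that is already met when the one before it is completed fails the run):
1. the short-tongued ring is on the rod and pressed firmly (over 3 N) against the sprung end-stop (contact force between ring_short and buffer above 3 N and x of ring_short in the frame of stand between -0.124 and -0.03 m and y of ring_short in the frame of stand between -0.012 and 0.012 m and z of ring_short in the frame of stand between 0.09 and 0.11 m and angle between the x axis of ring_short and the x axis of stand, either way round below 0.17 rad and angle between ring_short's own z axis and vertical below 0.3 rad), for 0.15 s.
2. the middle ring is on the rod and pressed firmly (over 3 N) against the short ring, which bears on the end-stop (contact force between ring_middle and ring_short above 3 N and contact force between ring_short and buffer above 1 N and x of ring_middle in the frame of stand between -0.124 and -0.03 m and y of ring_middle in the frame of stand between -0.012 and 0.012 m and z of ring_middle in the frame of stand between 0.09 and 0.11 m and angle between the x axis of ring_middle and the x axis of stand, either way round below 0.17 rad and angle between ring_middle's own z axis and vertical below 0.3 rad), for 0.15 s.
3. the long ring is on the rod and pressed firmly (over 3 N) against the middle ring, the whole stack bearing on the end-stop (contact force between ring_long and ring_middle above 3 N and contact force between ring_middle and ring_short above 1 N and contact force between ring_short and buffer above 1 N and x of ring_long in the frame of stand between -0.124 and -0.03 m and y of ring_long in the frame of stand between -0.012 and 0.012 m and z of ring_long in the frame of stand between 0.09 and 0.11 m and angle between the x axis of ring_long and the x axis of stand, either way round below 0.17 rad and angle between ring_long's own z axis and vertical below 0.3 rad), for 0.15 s.
At the end, for the whole second after the job is handed in: All three rings hang at rest on the rod (hole centre 10-30 mm below its axis, 12 mm sideways), tongues up within 0.3 rad, square to the rod within 0.17 rad; short, touching the end-stop, then middle, then long, neighbour centres 8-12.5 mm apart, short to long 17-24.5 mm (x of ring_short in the frame of stand between -0.124 and -0.03 m and y of ring_short in the frame of stand between -0.012 and 0.012 m and z of ring_short in the frame of stand between 0.09 and 0.11 m and angle between the x axis of each of ring_short, ring_middle, ring_long and the x axis of stand, either way round below 0.17 rad and angle between each of ring_short, ring_middle, ring_long's own z axis and vertical below 0.3 rad and linear speed of each of ring_short, ring_middle, ring_long below 0.02 m/s and angular speed of each of ring_short, ring_middle, ring_long below 0.3 rad/s and x of ring_middle in the frame of stand between -0.124 and -0.03 m and y of ring_middle in the frame of stand between -0.012 and 0.012 m and z of ring_middle in the frame of stand between 0.09 and 0.11 m and x of ring_long in the frame of stand between -0.124 and -0.03 m and y of ring_long in the frame of stand between -0.012 and 0.012 m and z of ring_long in the frame of stand between 0.09 and 0.11 m and distance between ring_short and ring_middle between 0.008 and 0.0125 m and distance between ring_middle and ring_long between 0.008 and 0.0125 m and distance between ring_short and ring_long between 0.017 and 0.0245 m and contact force between ring_short and buffer above 0.02 N).
It fails at once if a ring is pushed against the end-stop or another ring with 16 N or more (contact force between any of ring_short, ring_middle, ring_long and buffer above 16 N or contact force between any of ring_middle, ring_long and ring_short above 16 N or contact force between ring_long and ring_middle above 16 N).
It fails at once if a bystander (vase, dish, caddy, kettle ring) is shifted by more than 20 mm (distance of any of vase, dish_a, dish_b, caddy, kettle_ring_a, kettle_ring_b from where it was at the start of the episode above 0.02 m).
It also fails if it takes over 72 s, if anything falls off the work surface, if the arm or the gripper's body presses on something with over 40 N, if the wrist force passes 120 N, or if a joint passes its speed limit or range.

## Working session

There is one attempt and no reset: what is moved stays moved. The work goes in short steps, Python scripts to look and compute and a tool call to move; the robot and the scene stay as the last step left them, time stands still between calls to the robot, and variables do not carry over. Pictures are saved under pics/ and viewed, and the job is handed in when it is done.

Besides the shell and the picture viewer there is one more tool, called after "Request:" by a JSON object that holds its "api" and its "payload", one argument or row to a line. step_arm: Moves the arm, as the interface text tells. Its arguments: {"type":"object","properties":{"increments":{"type":"array","items":{"type":"number"}},"fingers":{"type":"number"},"force":{"type":"number"}},"required":["increments"]}

```bash
ls; mkdir -p pics; python3 - <<'E'
from bench import ctrl
import cv2,numpy as np
s=ctrl.get_state()
print({k:np.round(v,4) for k,v in s.items()})
for n in ["scene","top","wrist"]:
    im=ctrl.get_image(n); cv2.imwrite(f"pics/{n}0.png",cv2.cvtColor(im,cv2.COLOR_RGB2BGR))
    p=ctrl.camera_params(n); print(n,p)
E
```

```text
pics
{'time': np.float64(0.0), 'joint_positions': array([ 1.1511,  0.3218, -0.0701,  1.4517,  0.0226,  1.3707, -0.0569]), 'qd': array([-0.0006,  0.0015, -0.    , -0.0006, -0.0001,  0.001 , -0.0015]), 'joint_torque': array([ 2.00000e-04, -4.91292e+01, -4.03600e-01, -3.12529e+01,
       -6.39000e-02,  4.39000e-02,  2.00000e-04]), 'position': array([ 0.273 , -0.5893,  0.2214]), 'tool_rot': array([ 1.9817,  0.4387, -1.9826]), 'ft_force': array([ 0.3346, -0.496 ,  0.1073]), 'torque': array([ 0.0282,  0.034 , -0.0284]), 'grip_width': np.float64(1.0044)}
scene {'vertical_fov': 50.933689265137076, 'cx': 253.0601392486281, 'cy': 199.76793931824062, 'R': array([[-0.3730454 ,  0.92776339, -0.00960338],
       [ 0.73032233,  0.28724074, -0.61977581],
       [-0.57224683, -0.23821808, -0.78472015]]), 't': array([ 0.24381228, -0.33253098,  1.32453249])}
top {'vertical_fov': 57.68893293693878, 'cx': 250.82631987594638, 'cy': 198.72104157399943, 'R': array([[-2.22719185e-03, -9.99997236e-01, -7.53500045e-04],
       [-9.96863097e-01,  2.27982285e-03, -7.91123814e-02],
       [ 7.91138806e-02,  5.74937937e-04, -9.96865419e-01]]), 't': array([-0.03507084,  0.57822453,  0.84910454])}
wrist {'vertical_fov': 62.70618516725299, 'cx': 255.03938260316423, 'cy': 191.34676166159755, 'R': array([[ 0.41907303, -0.90795161, -0.0012971 ],
       [-0.87322214, -0.40343385,  0.27335733],
       [-0.24871852, -0.11342403, -0.96191168]]), 't': array([-0.64829296, -0.03323967,  0.39093017])}
```

View pics/scene0.png

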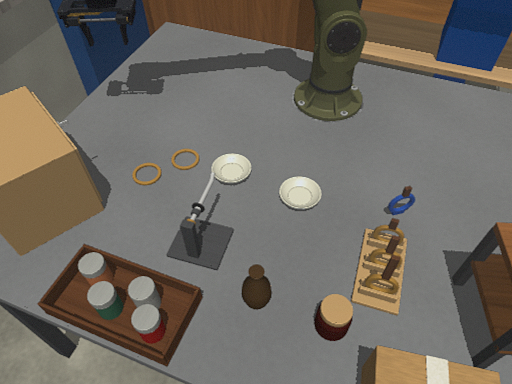

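View pics/top0.png

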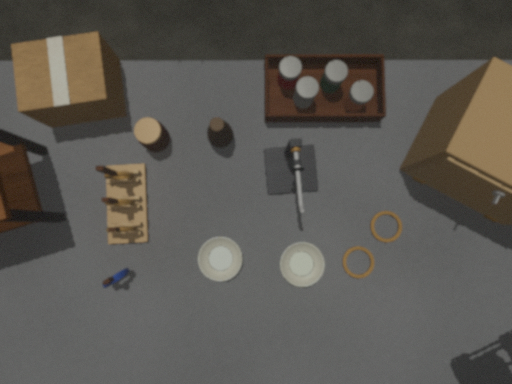

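View pics/wrist0.png

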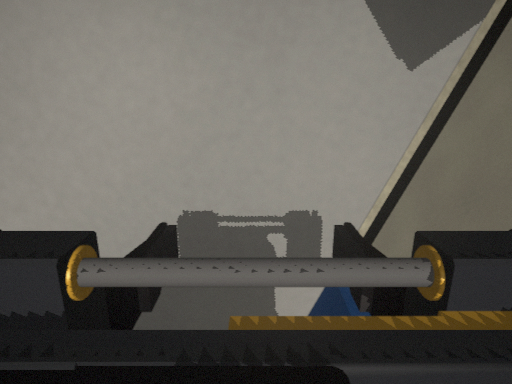

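```bash
cat > h.py <<'E'
from bench import ctrl
import cv2,numpy as np
from scipy.spatial.transform import Rotation as Rn
def f(n):
    p=ctrl.camera_params(n); return 192/np.tan(np.radians(p['vertical_fov'])/2)
def proj(n,X,p=None):
    p=p or ctrl.camera_params(n); c=p['R']@np.asarray(X,float)+p['t']
    return np.array([p['cx']+f(n)*c[0]/c[2],p['cy']+f(n)*c[1]/c[2]])
def ray(n,u,v,p=None):
    p=p or ctrl.camera_params(n); d=np.array([(u-p['cx'])/f(n),(v-p['cy'])/f(n),1])
    return -p['R'].T@p['t'], p['R'].T@d
def atz(n,u,v,z,p=None):
    o,d=ray(n,u,v,p); return o+d*(z-o[2])/d[2]
def toworld(n,x,p=None):
    p=p or ctrl.camera_params(n); return p['R'].T@(np.asarray(x)-p['t'])
E
python3 - <<'E'
from h import *
for c in ["top","scene"]:
  for n in ["rack","stand","buffer","rod_root","ring_short","ring_middle","ring_long"]:
    print(c,n,[(np.round(toworld(c,d['xyz']),3),round(d['score'],2)) for d in ctrl.spot_point(c,n)])
print(ctrl.get_state()['time'])
E
```

```text
top rack [(array([ 0.568,  0.28 , -0.   ]), 0.64)]
top stand [(array([ 0.686, -0.13 ,  0.001]), 0.7)]
top buffer [(array([ 0.683, -0.135,  0.121]), 0.55)]
top rod_root [(array([ 0.686, -0.136,  0.118]), 0.7)]
top ring_short [(array([0.386, 0.288, 0.037]), 0.55), (array([0.504, 0.274, 0.055]), 0.52), (array([ 0.429,  0.038, -0.003]), 0.51)]
top ring_middle [(array([0.568, 0.281, 0.052]), 0.73), (array([ 0.42 , -0.161, -0.001]), 0.43)]
top ring_long [(array([0.636, 0.284, 0.055]), 0.64)]
scene rack [(array([0.565, 0.282, 0.004]), 0.72)]
scene stand [(array([ 0.417, -0.307, -0.003]), 0.75), (array([ 0.684, -0.138, -0.005]), 0.68), (array([0.629, 0.287, 0.05 ]), 0.58), (array([ 0.679, -0.136,  0.115]), 0.42)]
scene buffer [(array([ 0.684, -0.132,  0.12 ]), 0.48)]
scene rod_root [(array([ 0.681, -0.137,  0.113]), 0.92), (array([0.737, 0.043, 0.003]), 0.37)]
scene ring_short [(array([0.497, 0.273, 0.053]), 0.85), (array([0.382, 0.292, 0.036]), 0.78)]
scene ring_middle [(array([0.566, 0.28 , 0.053]), 0.96)]
scene ring_long [(array([0.631, 0.286, 0.051]), 0.64)]
0.85
```

The scene view shows the rack with three brass rings at about (375,265), short (388,237), middle (385,258), long (383,285). The blue look-alike stands apart at (402,203). The stand is at (200,240), with its rod up to (213,175). Next I'll refine the axes and yaws.

```bash
python3 - <<'E'
from h import *
s=ctrl.get_state(); M=Rn.from_rotvec(s['tool_rot']).as_matrix(); print("tool axes cols\n",M.round(3))
im=ctrl.get_image("top")
for n,(a,b,c,d) in {"rack":(90,150,165,300),"rod":(255,130,330,225)}.items():
    cr=cv2.resize(cv2.cvtColor(im[b:d,a:c],cv2.COLOR_RGB2BGR),None,fx=6 if n=="rod" else 5,fy=6 if n=="rod" else 4,interpolation=cv2.INTER_CUBIC); cv2.imwrite(f"pics/{n}.png",cr); print(cr.shape)
im=ctrl.get_image("scene")
cv2.imwrite("pics/rack_s.png",cv2.resize(cv2.cvtColor(im[180:320,345:425],cv2.COLOR_RGB2BGR),None,fx=4,fy=4,interpolation=cv2.INTER_CUBIC))
# rod yaw from pixels
for n in ["ring_short","ring_middle","ring_long"]:
    for d in ctrl.silhouettes("top",n)[:2]:
        m=d['pixels']; y,x=np.where(m); print(n,round(d['score'],2),x.mean().round(1),y.mean().round(1),x.min(),x.max(),y.min(),y.max())
E
```

```text
tool axes cols
 [[-0.     0.42  -0.907]
 [-0.    -0.907 -0.42 ]
 [-1.     0.     0.   ]]
(600, 375, 3)
(570, 450, 3)
ring_short 0.75 115.0 277.1 103 128 268 286
ring_middle 0.59 219.3 132.5 207 232 117 147
ring_middle 0.54 116.8 200.9 102 133 197 204
ring_long 0.67 112.1 172.9 96 131 166 178
```

View pics/rod.png

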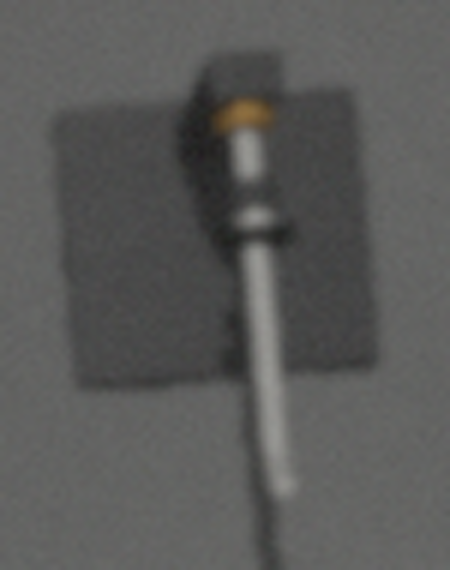

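View pics/rack.png

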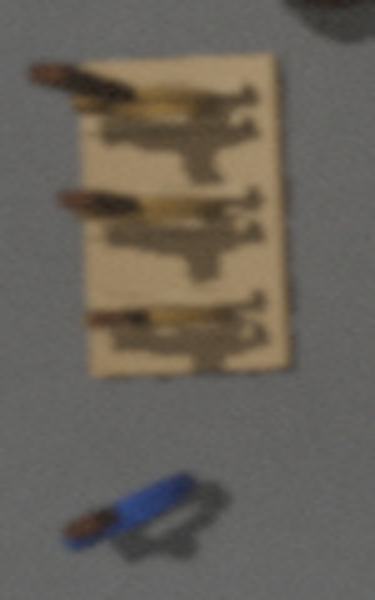

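View pics/rack_s.png

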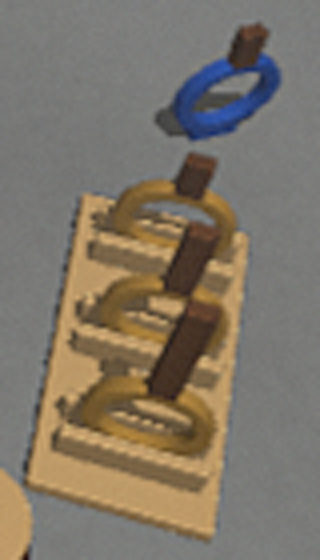

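```bash
python3 - <<'E'
from h import *
def corners(l,ox,oy,fx,fy,z): return np.array([atz("top",ox+u/fx,oy+v/fy,z) for u,v in l])
def rep(n,C):
    # order: TL(far,+y) TR(far,-y) BR BL
    print(n,C.round(4).tolist()); ctr=C.mean(0)
    ex=(C[0]-C[3]+C[1]-C[2])/2; ey=(C[0]-C[1]+C[3]-C[2])/2
    print(ctr.round(4),"lenx",np.linalg.norm(ex),"leny",np.linalg.norm(ey),"yaw",np.arctan2(ex[1],ex[0]),np.arctan2(-ey[0],ey[1]))
rep("rack",corners([(80,58),(273,53),(293,367),(91,377)],90,150,5,4,0.012))
rep("stand",corners([(53,112),(354,88),(380,368),(80,388)],255,130,6,6,0.010))
# rod axis points
a=atz("top",255+247/6,130+155/6,.12);b=atz("top",255+270/6,130+400/6,.12);t=atz("top",255+283/6,130+490/6,.136)
d=a-b;print("rod",a.round(4),b.round(4),np.arctan2(d[1],d[0]),"tip",t.round(4))
c=atz("top",255+244/6,130+117/6,.12);e=atz("top",255+262/6,130+232/6,.135);print("brass",c.round(4),"disc",e.round(4))
E
```

```text
rack [[0.6675, 0.3332, 0.012], [0.6705, 0.2347, 0.012], [0.4713, 0.2203, 0.012], [0.4653, 0.3215, 0.012]]
[0.5687 0.2775 0.012 ] lenx 0.20112648523700163 leny 0.0999565292892501 yaw 0.06495762579013319 0.0450369729143264
stand [[0.708, -0.0701, 0.01], [0.7181, -0.199, 0.01], [0.5976, -0.208, 0.01], [0.5894, -0.0809, 0.01]]
[ 0.6533 -0.1395  0.01  ] lenx 0.11998222210985994 leny 0.1283951358163285 yaw 0.08276770375404255 0.07147468107454556
rod [ 0.6667 -0.1384  0.12  ] [ 0.5748 -0.1457  0.12  ] 0.07995815523665296 tip [ 0.5407 -0.1478  0.136 ]
brass [ 0.6812 -0.1374  0.12  ] disc [ 0.6351 -0.1415  0.135 ]
```

Candidates: blue ring (402,203), which is a look-alike; the three brass ones in the rack; the two flat kettle rings (147,174) and (185,158). The crop shows the brass short-tongued ring in the slot nearest the blue one, then middle, then long. I'll swing over the rack.

Request:
{"api": "step_arm", "payload": {
  "increments": [-0.4,-0.27,-5.7,-0.0884,0,0,-0.4,-0.27,-5.7,-0.0884,0,0,-0.4,-0.27,-5.7,-0.0884,0,0,-0.4,-0.27,-5.7,-0.0884,0,0,-0.4,-0.27,-5.7,-0.0884,0,0,-0.4,-0.27,-5.7,-0.0884,0,0,-0.4,-0.27,-5.7,-0.0884,0,0,-0.4,-0.27,-5.7,-0.0884,0,0,-0.4,-0.27,-5.7,-0.0884,0,0,-0.4,-0.27,-5.7,-0.0884,0,0,0,-0.27,-5.7,-0.0884,0,0,0,-0.27,-5.7,-0.0884,0,0]
}}

```text
time: 2.6
position: [0.6443, -0.0502, 0.2626]
tool_rot: [1.263, 1.173, -1.263]
ft_force: [-0.1, -0.5, 0.6]
grip_width: 0.999
```

Request:
{"api": "step_arm", "payload": {
  "increments": [0,-0.27,-5.7,-0.0884,0,0,0,-0.27,-5.7,-0.0884,0,0,0,-0.27,-5.7,-0.0884,0,0,0,-0.27,-5.7,-0.0884,0,0,0,-0.27,-5.7,-0.0884,0,0,0,-0.27,-5.7,-0.0884,0,0,0,0,0,-0.17,0,0,0,0,0,-0.17,0,0,0,0,0,-0.17,0,0,0,0,0,-0.17,0,0,0,0,0,-0.17,0,0,0,0,0,-0.17,0,0]
}}

```text
time: 4.1
position: [0.5794, 0.2802, 0.2625]
tool_rot: [0.072, 1.57, -0.072]
ft_force: [0.5, 0.6, 0.1]
grip_width: 0.999
```

```bash
python3 - <<'E'
from h import *
s=ctrl.get_state(); print(Rn.from_rotvec(s['tool_rot']).as_matrix().round(3), s['joint_positions'].round(2))
p=ctrl.camera_params("wrist"); im=ctrl.get_image("wrist")
cv2.imwrite("pics/w1.png",cv2.cvtColor(im,cv2.COLOR_RGB2BGR))
for n in ["ring_short","ring_middle","ring_long"]:
    print(n,[(np.round(toworld("wrist",d['xyz'],p),3),round(d['score'],2)) for d in ctrl.spot_point("wrist",n)])
    print(proj("wrist",{"ring_short":[.5038,.274,.112],"ring_middle":[.5687,.278,.138],"ring_long":[.633,.282,.164]}[n],p))
E
```

```text
[[ 0.     0.091  0.996]
 [-0.     0.996 -0.091]
 [-1.    -0.     0.   ]] [ 0.18  0.43 -0.91  1.38  0.34  1.49  0.76]
ring_short [(array([0.498, 0.275, 0.05 ]), 0.71)]
[241.07319857 103.26241358]
ring_middle [(array([0.566, 0.281, 0.055]), 0.88)]
[251.39601443 174.84631223]
ring_long [(array([0.634, 0.287, 0.055]), 0.74)]
[262.20992314 249.63161468]
```

View pics/w1.png

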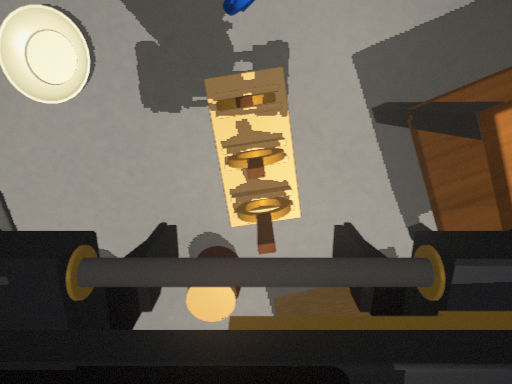

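```bash
python3 - <<'E'
import cv2
im=cv2.imread("pics/w1.png")
cv2.imwrite("pics/w1c.png",cv2.resize(im[60:260,195:315],None,fx=3,fy=3,interpolation=cv2.INTER_CUBIC)[:600])
E
```

```text
(no output)
```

View pics/w1c.png

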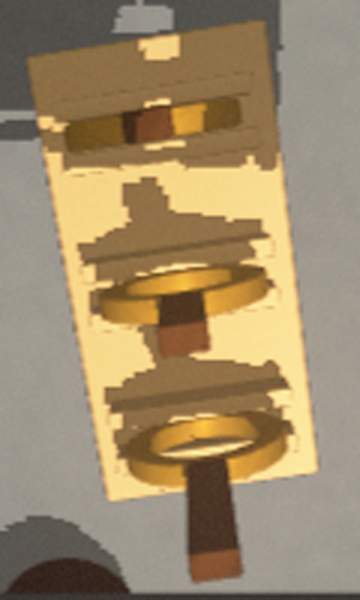

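```bash
python3 - <<'E'
from h import *
p=ctrl.camera_params("wrist")
for u,v,z in [(154,124,.112),(184,340,.138),(216,565,.164)]:
    print(atz("wrist",195+u/3,60+v/3,z,p).round(4))
C=np.array([atz("wrist",195+u/3,60+v/3,.012,p) for u,v in [(30,57),(267,20),(317,470),(108,500)]])
print(C.round(4),C.mean(0)); e=(C[3]-C[0]+C[2]-C[1])/2; g=(C[0]-C[1]+C[3]-C[2])/2
print(np.arctan2(e[1],e[0]),np.linalg.norm(e),np.linalg.norm(g),np.arctan2(g[0],-g[1]))
E
```

```text
[0.5024 0.2799 0.112 ]
[0.5676 0.2829 0.138 ]
[0.6321 0.286  0.164 ]
[[0.4702 0.2292 0.012 ]
 [0.4659 0.3276 0.012 ]
 [0.663  0.3357 0.012 ]
 [0.6681 0.2373 0.012 ]] [0.56679297 0.28247184 0.012     ]
0.041164112729132854 0.1976918701389509 0.09847821626881727 0.04750687620220459
```

Request:
{"api": "step_arm", "payload": {
  "increments": [0,-0.44,-4.1,0,0,0,0,-0.43,-4.1,-0.141,0,0,3.7,0,0,0,0,0,3.7,0,0,0,0,0,3.8,0,0,0,0,0,0,0,0,0,0,0]
}}

```text
time: 5.05
position: [0.4951, 0.2783, 0.1481]
tool_rot: [-0.035, 1.575, 0.032]
ft_force: [-0.3, -0.1, 0.8]
grip_width: 0.996
```

```bash
cat > look.py <<'E'
from h import *
import sys
s=ctrl.get_state(); M=Rn.from_rotvec(s['tool_rot']).as_matrix()
print("t",s['time'],s['position'].round(4),"yaw z",np.arctan2(M[1,2],M[0,2]).round(4),"tilt",M[2,1:].round(3),"F",s['ft_force'].round(2),"T",s['torque'].round(3),s['grip_width'])
for c in sys.argv[2:]:
    im=ctrl.get_image(c); cv2.imwrite(f"pics/{c}_{sys.argv[1]}.png",cv2.cvtColor(im,cv2.COLOR_RGB2BGR))
E
python3 look.py a wrist
```

```text
t 5.05 [0.4951 0.2783 0.1481] yaw z 0.0425 tilt [-0.002 -0.005] F [-0.26 -0.09  0.81] T [ 0.136 -0.148 -0.02 ] 0.9959624491357384
```

View pics/wrist_a.png

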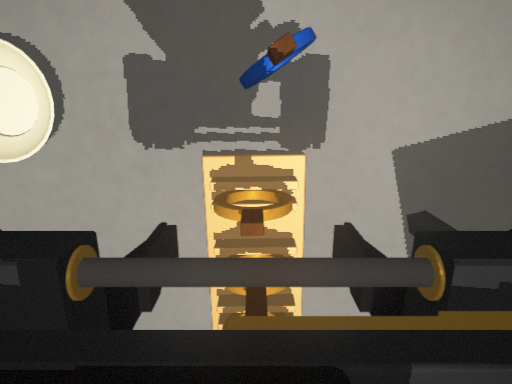

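```bash
python3 - <<'E'
from h import *
p=ctrl.camera_params("wrist")
print(atz("wrist",252.5,228,.112,p).round(4), ctrl.get_state()['position'].round(4))
im=cv2.imread("pics/wrist_a.png"); cv2.imwrite("pics/ac.png",cv2.resize(im[140:260,190:320],None,fx=5,fy=5,interpolation=cv2.INTER_CUBIC))
E
```

```text
[0.5037 0.2784 0.112 ] [0.4963 0.2794 0.1503]
```

View pics/ac.png

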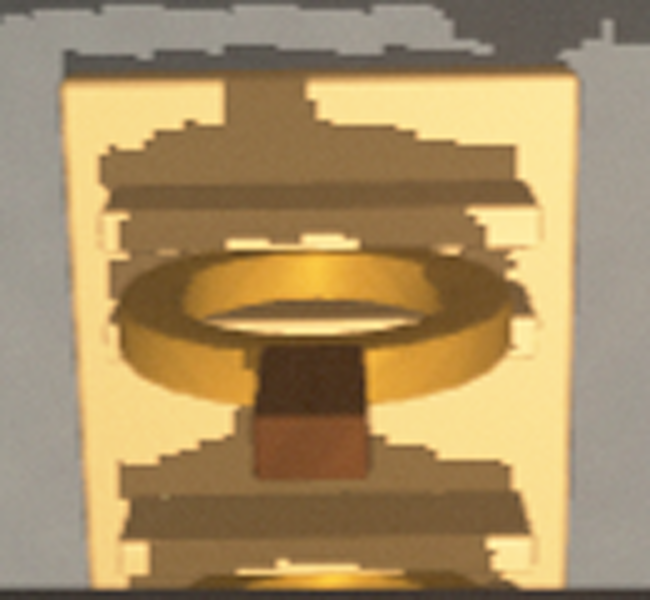

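Request:
{"api": "step_arm", "payload": {
  "increments": [2.1,-0.1,0.2,0,0,0,2.0,0,0,0,0,0,2.0,0,0,0,0,0,0,0,0,0,0,0]
}}

```text
time: 5.6
position: [0.4975, 0.2779, 0.0873]
tool_rot: [-0.036, 1.574, 0.034]
ft_force: [-0.0, 0.1, -0.6]
grip_width: 1.0
```

Request:
{"api": "step_arm", "payload": {
  "increments": [0,0,0,0,0,0,0,0,0,0,0,0,0,0,0,0,0,0,0,0,0,0,0,0],
  "fingers": 0,
  "force": 55
}}

```text
time: 6.1
position: [0.4991, 0.2787, 0.0898]
tool_rot: [-0.035, 1.57, 0.035]
ft_force: [-0.8, 0.6, 1.2]
grip_width: 0.631
```

```bash
python3 look.py b wrist scene
```

```text
t 6.1 [0.4991 0.2787 0.0898] yaw z 0.0443 tilt [-0.     0.001] F [-0.78  0.55  1.18] T [ 0.1   -0.078 -0.001] 0.6308451325225601
```

View pics/wrist_b.png

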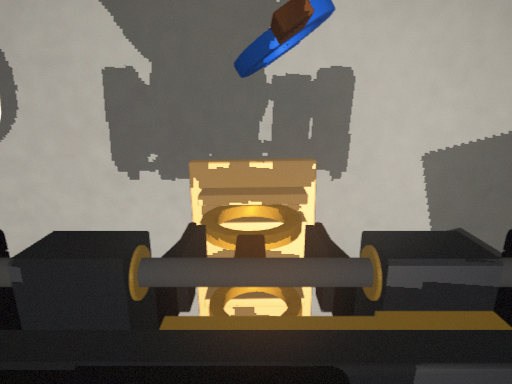

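Request:
{"api": "step_arm", "payload": {
  "increments": [0,-0.1,0,0,0,0,0,0,0,0,0,0,0,0,0,0,0,0,0,0,0,0,0,0,0,0,0,0,0,0,0,0,0,0,0,0,0,0,0,0,0,0]
}}

```text
time: 7.08
position: [0.4989, 0.2776, 0.0894]
tool_rot: [-0.035, 1.571, 0.035]
ft_force: [0.7, -0.2, -1.7]
grip_width: 0.18
```

```bash
python3 look.py c wrist
```

```text
t 7.075 [0.4989 0.2776 0.0894] yaw z 0.0444 tilt [-0. -0.] F [ 0.67 -0.22 -1.74] T [-0.011 -0.197  0.03 ] 0.17953316048758053
```

View pics/wrist_c.png

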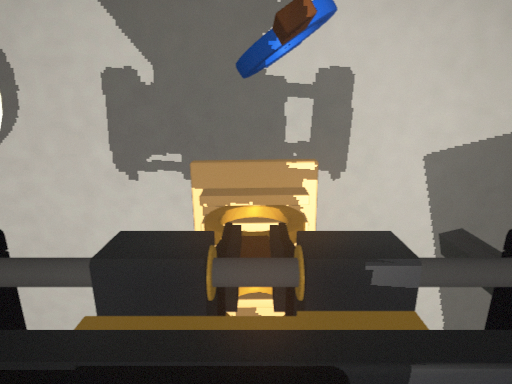

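Request:
{"api": "step_arm", "payload": {
  "increments": [-2,0,0,0,0,0,-2.6,0,0,0,0,0,-2.7,0,0,0,0,0,0,0,0,0,0,0]
}}

```text
time: 7.62
position: [0.5003, 0.2791, 0.1657]
tool_rot: [-0.033, 1.566, 0.036]
ft_force: [-0.9, 0.0, -1.8]
grip_width: 0.177
```

Request:
{"api": "step_arm", "payload": {
  "increments": [0,-3.4,-0.06,0,0,0,0,-5,-0.06,0,0,0,0,-6,-0.06,0,0,0,0,-6,-0.06,0,0,0,0,-6,-0.06,0,0,0,0,-6,-0.06,0,0,0,0,-5,-0.06,0,0,0,0,-3.4,-0.02,0,0,0,0,-2.0,0,-0.036,0,0,0,0,0,0,0,0,0,0,0,0,0,0]
}}

```text
time: 9.0
position: [0.5134, -0.1484, 0.1622]
tool_rot: [-0.063, 1.57, 0.065]
ft_force: [0.4, 0.7, -1.6]
grip_width: 0.178
```

```bash
python3 look.py d wrist scene top; python3 - <<'E'
import cv2
im=cv2.imread("pics/scene_d.png");cv2.imwrite("pics/scene_dc.png",cv2.resize(im[110:270,120:300],None,fx=4,fy=3.75)[:600])
im=cv2.imread("pics/top_d.png");cv2.imwrite("pics/top_dc.png",cv2.resize(im[130:290,220:380],None,fx=3.7,fy=3.7,interpolation=cv2.INTER_CUBIC))
E
```

```text
t 9.0 [ 0.5134 -0.1484  0.1622] yaw z 0.0814 tilt [ 0.001 -0.001] F [ 0.37  0.71 -1.6 ] T [ 0.134 -0.113  0.002] 0.17799953961335563
```

View pics/wrist_d.png

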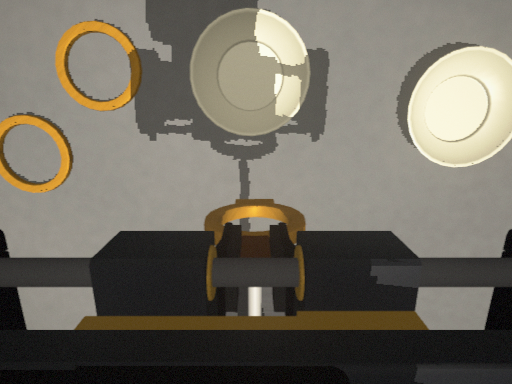

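View pics/scene_dc.png

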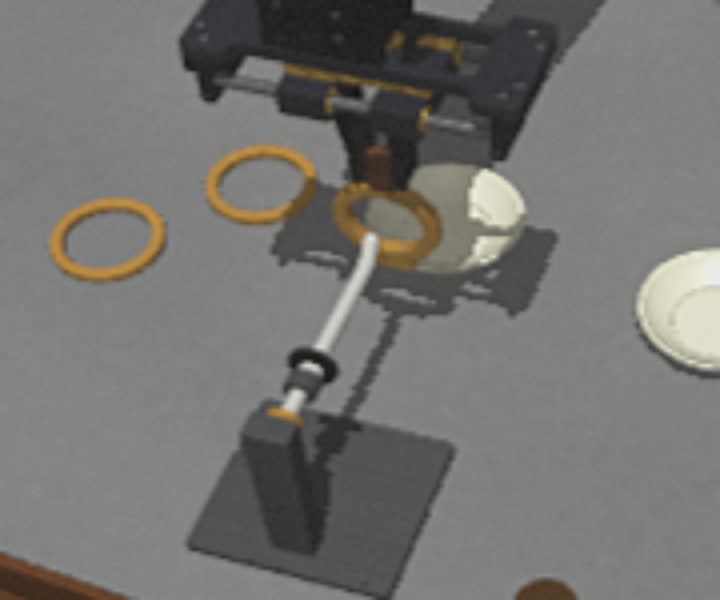

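View pics/top_dc.png

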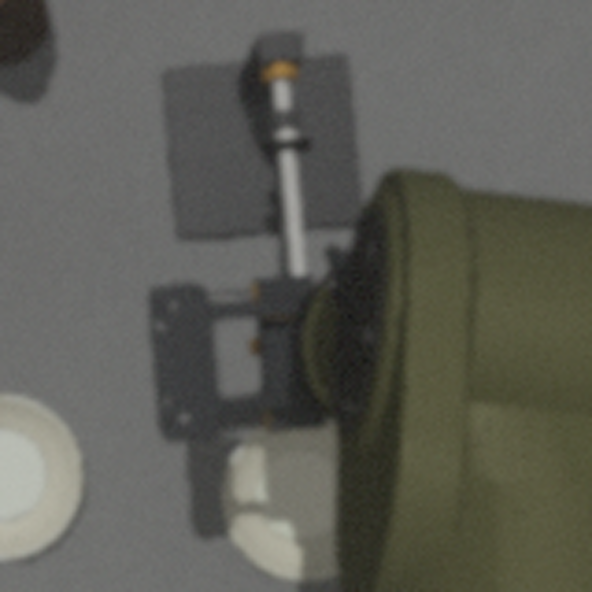

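Wrist view: the rod lies centred between the fingers at (255,295). The ring is straight in front of the tip. Threading on now.

Request:
{"api": "step_arm", "payload": {
  "increments": [0,0,1.8,0,0,0,0,0,1.8,0,0,0,0,0,1.9,0,0,0,0,0,0,0,0,0]
}}

```text
time: 9.65
position: [0.5693, -0.1441, 0.1625]
tool_rot: [-0.064, 1.569, 0.066]
ft_force: [-0.8, 0.7, -0.6]
grip_width: 0.179
```

```bash
python3 look.py e wrist scene; python3 - <<'E'
import cv2
im=cv2.imread("pics/scene_e.png");cv2.imwrite("pics/scene_ec.png",cv2.resize(im[130:250,140:280],None,fx=5,fy=5,interpolation=cv2.INTER_CUBIC))
E
```

```text
t 9.65 [ 0.5693 -0.1441  0.1625] yaw z 0.0827 tilt [0.001 0.001] F [-0.78  0.74 -0.65] T [ 0.087 -0.088  0.02 ] 0.17875780000346558
```

View pics/wrist_e.png

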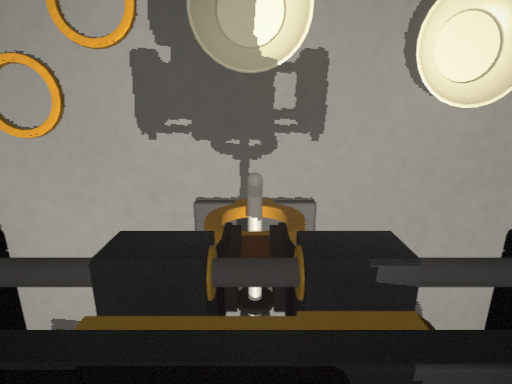

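View pics/scene_ec.png

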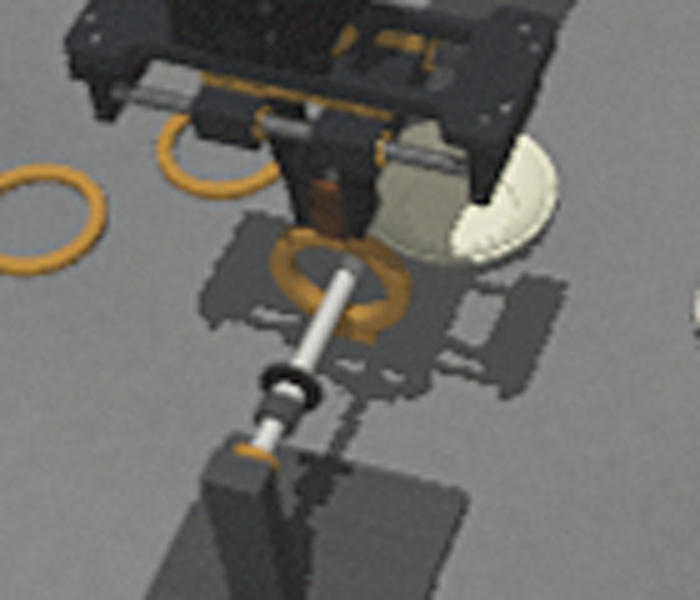

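Request:
{"api": "step_arm", "payload": {
  "increments": [1.1,0,0,0,0,0,1.0,0,0,0,0,0,0,0,1.8,0,0,0,0,0,1.8,0,0,0,0,0,0,0,0,0,0,0,0,0,0,0]
}}

```text
time: 10.5
position: [0.6032, -0.1428, 0.1409]
tool_rot: [-0.063, 1.572, 0.063]
ft_force: [-0.2, 0.2, -1.3]
grip_width: 0.18
```

```bash
python3 look.py f wrist scene; python3 - <<'E'
from h import *
im=cv2.imread("pics/scene_f.png");cv2.imwrite("pics/scene_fc.png",cv2.resize(im[130:250,140:280],None,fx=5,fy=5,interpolation=cv2.INTER_CUBIC))
im=cv2.imread("pics/wrist_f.png");cv2.imwrite("pics/wrist_fc.png",cv2.resize(im[160:340,160:350],None,fx=4,fy=3.3,interpolation=cv2.INTER_CUBIC))
print([np.mean([ctrl.get_state()['ft_force'] for _ in range(1)],0)])
E
```

```text
t 10.5 [ 0.6032 -0.1428  0.1409] yaw z 0.0803 tilt [ 0.    -0.002] F [-0.22  0.25 -1.3 ] T [ 0.079 -0.117  0.   ] 0.17958576905139093
[array([ 0.49057485,  0.12865207, -1.98635194])]
```

View pics/scene_fc.png

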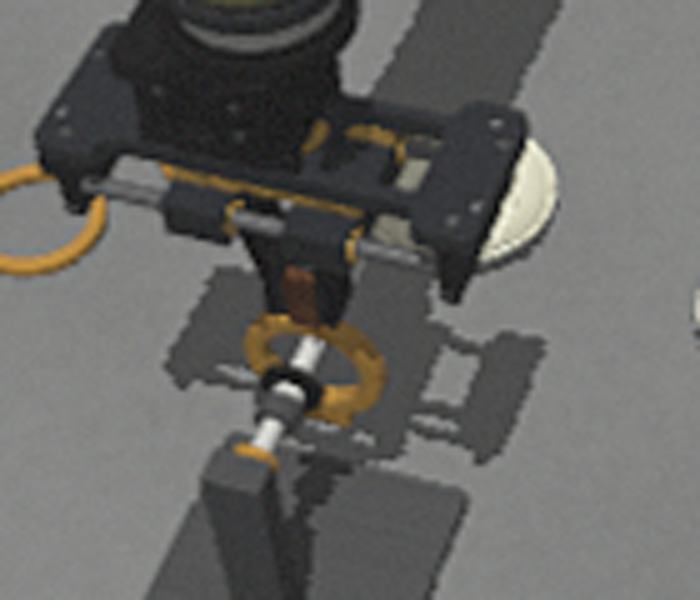

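View pics/wrist_fc.png

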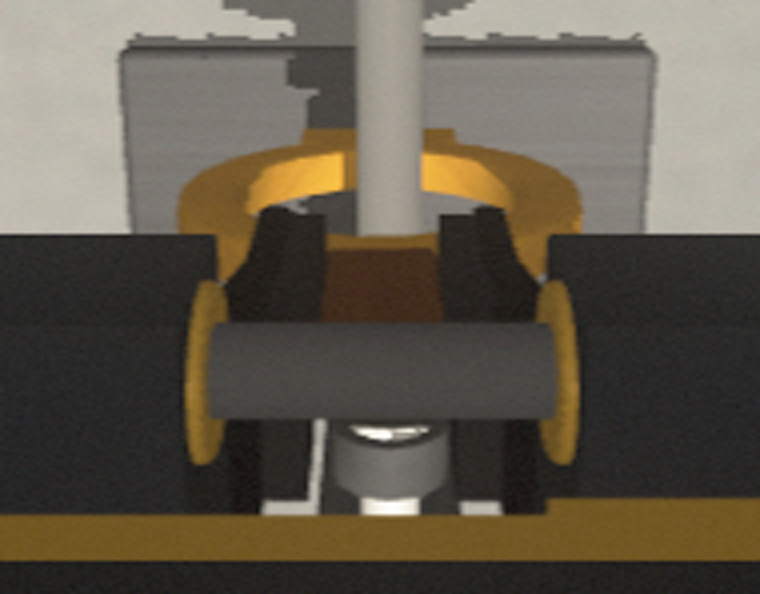

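Request:
{"api": "step_arm", "payload": {
  "increments": [0,0,0.5,0,0,0,0,0,0.5,0,0,0,0,0,0,0,0,0]
}}

```text
time: 10.98
position: [0.6146, -0.1417, 0.1416]
tool_rot: [-0.063, 1.57, 0.064]
ft_force: [0.1, -0.3, -1.6]
grip_width: 0.178
```

Request:
{"api": "step_arm", "payload": {
  "increments": [0,0,0.2,0,0,0,0,0,0,0,0,0]
}}

```text
time: 11.22
position: [0.6163, -0.1417, 0.1415]
tool_rot: [-0.063, 1.57, 0.063]
ft_force: [-0.4, 0.2, -1.6]
grip_width: 0.177
```

```bash
python3 look.py g wrist scene; python3 - <<'E'
from h import *
im=cv2.imread("pics/scene_g.png");cv2.imwrite("pics/scene_gc.png",cv2.resize(im[150:240,150:250],None,fx=6,fy=6,interpolation=cv2.INTER_CUBIC))
E
```

```text
t 11.225 [ 0.6163 -0.1417  0.1415] yaw z 0.0805 tilt [ 0. -0.] F [-0.38  0.2  -1.56] T [ 0.128 -0.15   0.094] 0.17693504494836848
```

View pics/scene_gc.png

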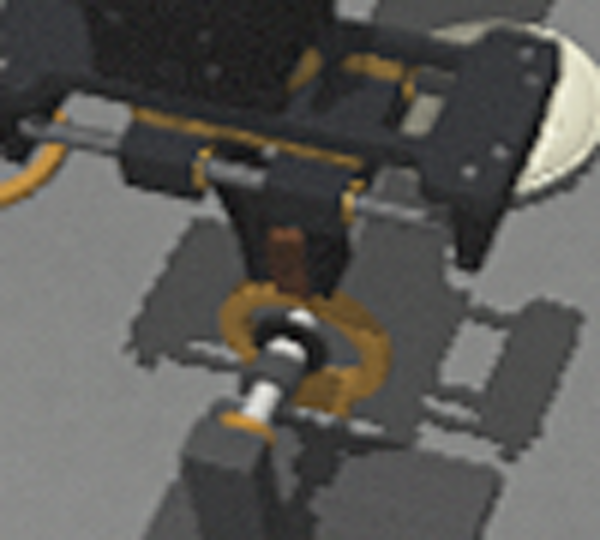

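Request:
{"api": "step_arm", "payload": {
  "increments": [0,0,0.2,0,0,0,0,0,0,0,0,0]
}}

```text
time: 11.58
position: [0.6183, -0.1416, 0.1416]
tool_rot: [-0.063, 1.57, 0.063]
ft_force: [-0.1, -0.5, -1.2]
grip_width: 0.177
```

Request:
{"api": "step_arm", "payload": {
  "increments": [0,0,0.15,0,0,0,0,0,0,0,0,0]
}}

```text
time: 11.82
position: [0.6198, -0.1415, 0.1416]
tool_rot: [-0.063, 1.57, 0.063]
ft_force: [-0.6, -0.6, -1.8]
grip_width: 0.174
```

Request:
{"api": "step_arm", "payload": {
  "increments": [0,0,0.15,0,0,0,0,0,0,0,0,0]
}}

```text
time: 12.08
position: [0.6213, -0.1414, 0.1415]
tool_rot: [-0.063, 1.57, 0.063]
ft_force: [-0.1, 0.1, -2.1]
grip_width: 0.176
```

Request:
{"api": "step_arm", "payload": {
  "increments": [0,0,0.15,0,0,0,0,0,0,0,0,0]
}}

```text
time: 12.32
position: [0.6228, -0.1412, 0.1415]
tool_rot: [-0.063, 1.57, 0.063]
ft_force: [-0.3, 0.6, -2.6]
grip_width: 0.18
```

Request:
{"api": "step_arm", "payload": {
  "increments": [0,0,0.1,0,0,0,0,0,0,0,0,0]
}}

```text
time: 12.58
position: [0.6237, -0.1412, 0.1415]
tool_rot: [-0.063, 1.57, 0.063]
ft_force: [0.7, -0.7, -1.8]
grip_width: 0.181
```

Request:
{"api": "step_arm", "payload": {
  "increments": [0,0,0.1,0,0,0,0,0,0,0,0,0]
}}

```text
time: 12.82
position: [0.6246, -0.1411, 0.1415]
tool_rot: [-0.063, 1.57, 0.063]
ft_force: [0.3, -0.4, -1.5]
grip_width: 0.174
```

Request:
{"api": "step_arm", "payload": {
  "increments": [0,0,0.1,0,0,0,0,0,0,0,0,0]
}}

```text
time: 13.08
position: [0.6253, -0.1411, 0.1415]
tool_rot: [-0.063, 1.571, 0.063]
ft_force: [-1.6, 0.2, -0.5]
grip_width: 0.178
```

Request:
{"api": "step_arm", "payload": {
  "increments": [0,0,0.1,0,0,0,0,0,0,0,0,0]
}}

```text
time: 13.32
position: [0.626, -0.1411, 0.1415]
tool_rot: [-0.063, 1.571, 0.063]
ft_force: [-4.4, -0.2, -0.0]
grip_width: 0.181
```

```bash
python3 look.py i wrist scene; python3 - <<'E'
from h import *
im=cv2.imread("pics/scene_i.png");cv2.imwrite("pics/scene_ic.png",cv2.resize(im[150:240,150:250],None,fx=6,fy=6,interpolation=cv2.INTER_CUBIC))
E
```

```text
t 13.325 [ 0.626  -0.1411  0.1415] yaw z 0.0803 tilt [-0.    -0.002] F [-4.38 -0.25 -0.04] T [ 0.013  0.877 -0.042] 0.180909980647562
```

View pics/scene_ic.png

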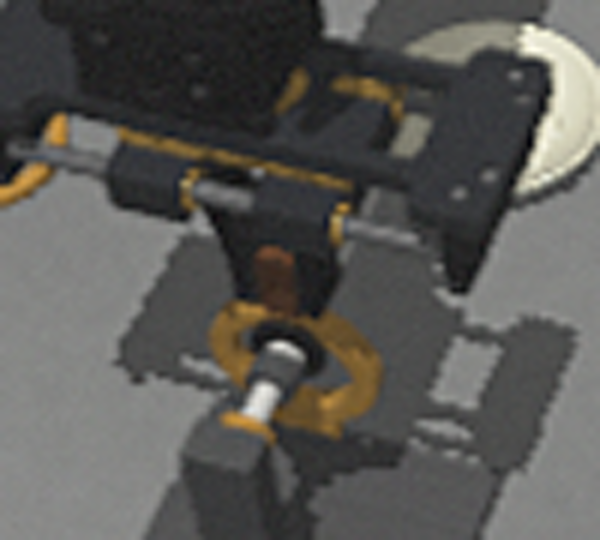

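Request:
{"api": "step_arm", "payload": {
  "increments": [0,0,0.05,0,0,0,0,0,0,0,0,0,0,0,0,0,0,0]
}}

```text
time: 13.8
position: [0.6265, -0.141, 0.1414]
tool_rot: [-0.063, 1.571, 0.063]
ft_force: [-4.3, -0.4, 0.9]
grip_width: 0.175
```

Request:
{"api": "step_arm", "payload": {
  "increments": [0,0,0,0,0,0,0,0,0,0,0,0]
}}

```text
time: 14.05
position: [0.6265, -0.141, 0.1415]
tool_rot: [-0.063, 1.571, 0.063]
ft_force: [-6.5, -0.2, 1.6]
grip_width: 0.173
```

Request:
{"api": "step_arm", "payload": {
  "increments": [0,0,0.03,0,0,0,0,0,0,0,0,0,0,0,0,0,0,0]
}}

```text
time: 14.42
position: [0.6267, -0.141, 0.1414]
tool_rot: [-0.063, 1.572, 0.063]
ft_force: [-5.4, -0.6, 0.9]
grip_width: 0.178
```

Request:
{"api": "step_arm", "payload": {
  "increments": [0,0,-0.1,0,0,0,0,0,-0.06,0,0,0,0,0,0,0,0,0]
}}

```text
time: 14.8
position: [0.6259, -0.141, 0.1415]
tool_rot: [-0.063, 1.57, 0.063]
ft_force: [-4.6, -1.1, 0.3]
grip_width: 0.178
```

Request:
{"api": "step_arm", "payload": {
  "increments": [0.2,0,0,0,0,0,0,0,0,0,0,0]
}}

```text
time: 15.05
position: [0.6259, -0.1412, 0.1393]
tool_rot: [-0.063, 1.57, 0.063]
ft_force: [-4.1, -0.2, 0.7]
grip_width: 0.174
```

```bash
python3 look.py j scene wrist; python3 - <<'E'
from h import *
im=cv2.imread("pics/scene_j.png");a=cv2.resize(im[150:240,150:250],None,fx=4,fy=4,interpolation=cv2.INTER_CUBIC)
im=cv2.imread("pics/wrist_j.png");b=cv2.resize(im[180:330,180:330],(360,360),interpolation=cv2.INTER_CUBIC)
cv2.imwrite("pics/jc.png",np.hstack([a,b]))
E
```

```text
t 15.05 [ 0.6259 -0.1412  0.1393] yaw z 0.0803 tilt [-0. -0.] F [-4.06 -0.17  0.75] T [-0.081  0.703 -0.047] 0.17358181514291957
```

View pics/jc.png

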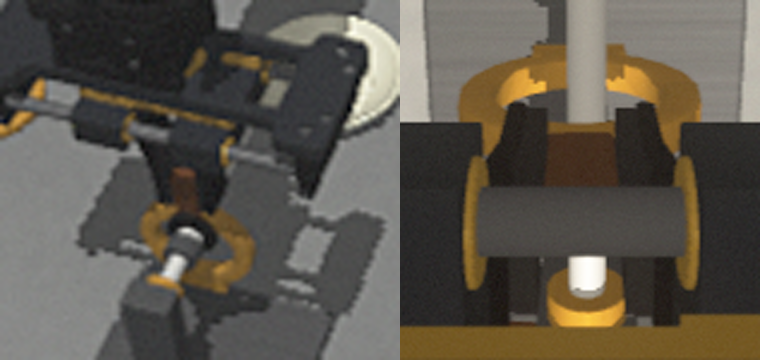

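Request:
{"api": "step_arm", "payload": {
  "increments": [0,0,-0.08,0,0,0,0,0,0,0,0,0]
}}

```text
time: 15.4
position: [0.6253, -0.1412, 0.1394]
tool_rot: [-0.063, 1.569, 0.063]
ft_force: [-2.5, -0.3, -2.9]
grip_width: 0.175
```

Request:
{"api": "step_arm", "payload": {
  "increments": [0,0,0,0,0,0,0,0,0,0,0,0]
}}

```text
time: 15.65
position: [0.6252, -0.1412, 0.1395]
tool_rot: [-0.063, 1.57, 0.063]
ft_force: [-1.7, -1.6, -2.2]
grip_width: 0.176
```

Request:
{"api": "step_arm", "payload": {
  "increments": [0,0,-0.06,0,0,0,0,0,0,0,0,0]
}}

```text
time: 15.9
position: [0.6248, -0.1409, 0.1397]
tool_rot: [-0.063, 1.569, 0.063]
ft_force: [-0.9, -0.3, -0.8]
grip_width: 0.175
```

Request:
{"api": "step_arm", "payload": {
  "increments": [0.1,0,0,0,0,0,0,0,0,0,0,0]
}}

```text
time: 16.15
position: [0.6247, -0.1408, 0.1387]
tool_rot: [-0.063, 1.569, 0.063]
ft_force: [-0.8, -0.0, -1.3]
grip_width: 0.175
```

Request:
{"api": "step_arm", "payload": {
  "increments": [0.05,0,0,0,0,0,0,0,0,0,0,0]
}}

```text
time: 16.4
position: [0.6247, -0.1409, 0.1383]
tool_rot: [-0.063, 1.569, 0.063]
ft_force: [-0.1, 0.1, 0.9]
grip_width: 0.173
```

Request:
{"api": "step_arm", "payload": {
  "increments": [0.04,0,0,0,0,0,0,0,0,0,0,0]
}}

```text
time: 16.65
position: [0.6248, -0.1409, 0.1381]
tool_rot: [-0.063, 1.569, 0.063]
ft_force: [-0.1, 0.5, 2.7]
grip_width: 0.175
```

Request:
{"api": "step_arm", "payload": {
  "increments": [0,0,0,0,0,0,0,0,0,0,0,0,0,0,0,0,0,0],
  "fingers": 35
}}

```text
time: 17.02
position: [0.6245, -0.1412, 0.1375]
tool_rot: [-0.063, 1.57, 0.063]
ft_force: [1.3, -0.1, -0.7]
grip_width: 0.334
```

```bash
cat > two.py <<'E'
from h import *
import sys
n=sys.argv[1]
im=cv2.imread(f"pics/scene_{n}.png");a=cv2.resize(im[150:240,150:250],None,fx=4,fy=4,interpolation=cv2.INTER_CUBIC)
im=cv2.imread(f"pics/wrist_{n}.png");b=cv2.resize(im[180:330,180:330],(360,360),interpolation=cv2.INTER_CUBIC)
cv2.imwrite(f"pics/{n}_2.png",np.hstack([a,b]))
E
python3 look.py k scene wrist; python3 two.py k
```

```text
t 17.025 [ 0.6245 -0.1412  0.1375] yaw z 0.0803 tilt [-0.  0.] F [ 1.26 -0.14 -0.7 ] T [ 0.112 -0.151  0.029] 0.3342639406908811
```

View pics/k_2.png

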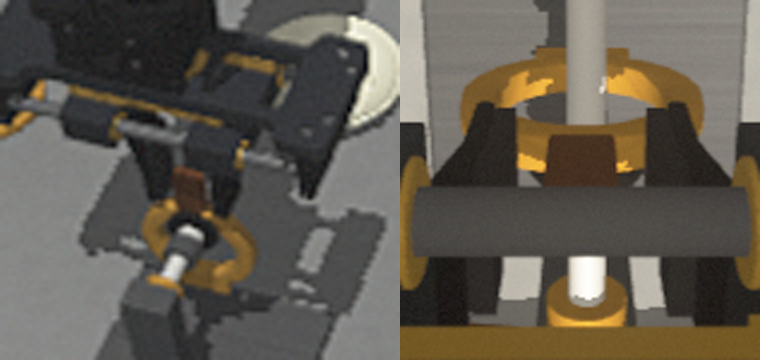

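Request:
{"api": "step_arm", "payload": {
  "increments": [-2,0,0,0,0,0,-4,0,0,0,0,0,-4,0,0,0,0,0]
}}

```text
time: 17.5
position: [0.6247, -0.141, 0.2402]
tool_rot: [-0.064, 1.569, 0.063]
ft_force: [-0.1, 0.0, -0.1]
grip_width: 0.35
```

Request:
{"api": "step_arm", "payload": {
  "increments": [0,5,-0.33,0,0,0,0,5.5,-0.34,0,0,0,0,5.5,-0.34,0,0,0,0,5.5,-0.34,0,0,0,0,5.5,-0.34,0,0,0,0,5.5,-0.33,0,0,0,0,5.1,-0.33,0,0,0,0,5.0,-0.32,0.036,0,0,4,0,0,0,0,0,2.6,0,0,0,0,0,0,0,0,0,0,0],
  "fingers": 60
}}

```text
time: 18.88
position: [0.5629, 0.2807, 0.1709]
tool_rot: [-0.036, 1.573, 0.034]
ft_force: [-0.7, -0.1, -0.3]
grip_width: 0.604
```

```bash
python3 look.py l scene wrist; python3 - <<'E'
from h import *
im=cv2.imread("pics/wrist_l.png");a=cv2.resize(im[150:300,180:330],(450,450),interpolation=cv2.INTER_CUBIC)
im=cv2.imread("pics/scene_l.png");b=cv2.resize(im[150:260,150:260],(350,350),interpolation=cv2.INTER_CUBIC);b=np.vstack([b,np.zeros((100,350,3),np.uint8)])
cv2.imwrite("pics/l_2.png",np.hstack([a,b]))
E
```

```text
t 18.875 [0.5629 0.2807 0.1709] yaw z 0.0446 tilt [-0.001 -0.002] F [-0.66 -0.13 -0.33] T [ 0.096 -0.138  0.008] 0.6035076689687308
```

View pics/l_2.png

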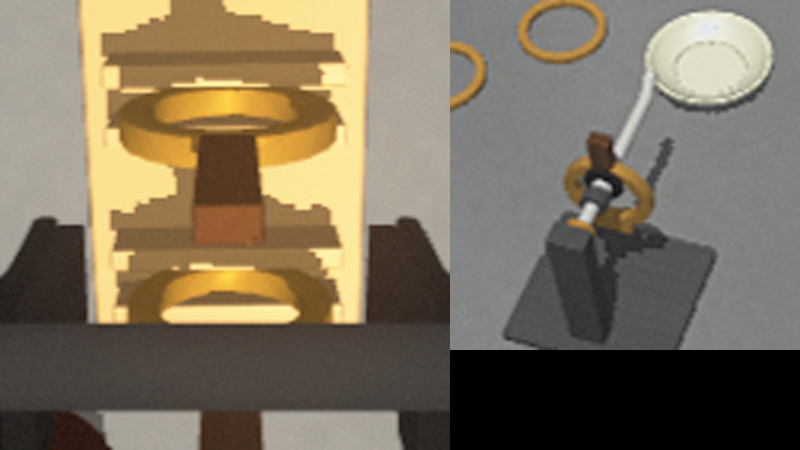

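```bash
python3 - <<'E'
from h import *
s=ctrl.get_state();p=ctrl.camera_params("wrist")
print(atz("wrist",256.3,224.7,.138,p).round(4), s['position'].round(4))
E
```

```text
[0.5681 0.2832 0.138 ] [0.5643 0.2817 0.1734]
```

Request:
{"api": "step_arm", "payload": {
  "increments": [3,0.12,-0.17,0,0,0,3,0,0,0,0,0,1.9,0,0,0,0,0,0,0,0,0,0,0]
}}

```text
time: 19.48
position: [0.5619, 0.2821, 0.0925]
tool_rot: [-0.035, 1.571, 0.034]
ft_force: [-0.4, 0.2, 0.4]
grip_width: 0.599
```

Request:
{"api": "step_arm", "payload": {
  "increments": [0,0,0,0,0,0,0,0,0,0,0,0,0,0,0,0,0,0,0,0,0,0,0,0,0,0,0,0,0,0,0,0,0,0,0,0,0,0,0,0,0,0,0,0,0,0,0,0],
  "fingers": 0,
  "force": 60
}}

```text
time: 20.48
position: [0.562, 0.2825, 0.0928]
tool_rot: [-0.035, 1.57, 0.035]
ft_force: [-0.2, -0.3, 1.8]
grip_width: 0.174
```

```bash
python3 look.py m scene wrist; python3 two.py m
```

```text
t 20.475 [0.562  0.2825 0.0928] yaw z 0.0444 tilt [-0.  0.] F [-0.16 -0.28  1.79] T [ 0.107 -0.058  0.024] 0.17367020865143615
```

View pics/m_2.png

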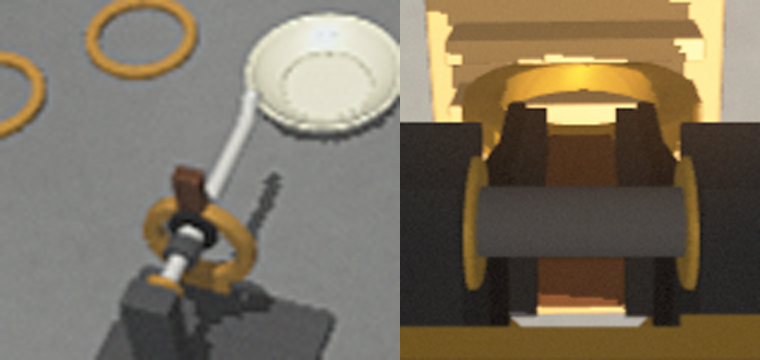

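Request:
{"api": "step_arm", "payload": {
  "increments": [-2,0,0,0,0,0,-2.6,0,0,0,0,0,-2.7,0,0,0,0,0,0,-3,-0.5,0,0,0,0,-5,-0.8,0,0,0,0,-6,-0.9,0,0,0,0,-6,-0.9,0,0,0,0,-6,-0.9,0,0,0,0,-6,-0.9,0,0,0,0,-5,-0.8,0,0,0,0,-3.4,-0.6,0,0,0]
}}

```text
time: 21.95
position: [0.5162, -0.1268, 0.1665]
tool_rot: [-0.034, 1.57, 0.032]
ft_force: [0.5, -0.1, -1.7]
grip_width: 0.174
```

Request:
{"api": "step_arm", "payload": {
  "increments": [0,-2.5,-0.5,-0.036,0,0,0,0,0,0,0,0,0,0,0,0,0,0]
}}

```text
time: 22.32
position: [0.5133, -0.1476, 0.1662]
tool_rot: [-0.063, 1.569, 0.064]
ft_force: [-0.8, -0.2, -1.6]
grip_width: 0.176
```

```bash
python3 look.py n scene wrist; python3 two.py n
```

```text
t 22.325 [ 0.5133 -0.1476  0.1662] yaw z 0.0814 tilt [0.001 0.001] F [-0.79 -0.17 -1.6 ] T [ 0.168 -0.097  0.022] 0.17583096497245165
```

View pics/n_2.png

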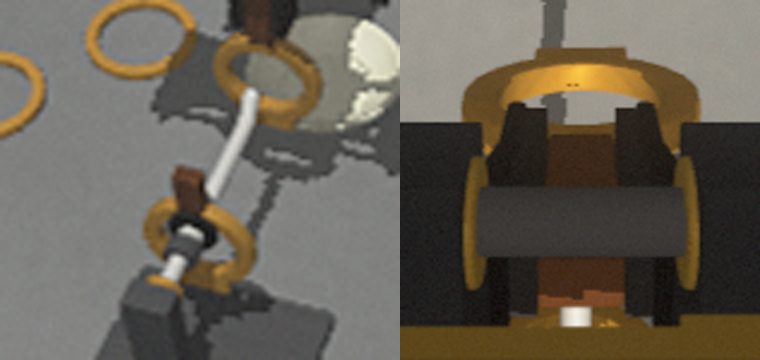

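Request:
{"api": "step_arm", "payload": {
  "increments": [0,-0.1,1.8,0,0,0,0,0,1.8,0,0,0,0,0,1.9,0,0,0,0,0,0,0,0,0,1.1,0,0,0,0,0,1.05,0,0,0,0,0,0,0,1.2,0,0,0,0,0,1.2,0,0,0,0,0,0,0,0,0]
}}

```text
time: 23.55
position: [0.5933, -0.1432, 0.1444]
tool_rot: [-0.063, 1.568, 0.064]
ft_force: [-0.5, 0.2, -1.9]
grip_width: 0.176
```

```bash
python3 look.py o scene wrist; python3 two.py o
```

```text
t 23.55 [ 0.5933 -0.1432  0.1444] yaw z 0.0812 tilt [0.001 0.001] F [-0.45  0.2  -1.9 ] T [ 0.131 -0.052 -0.008] 0.17564935207645746
```

View pics/o_2.png

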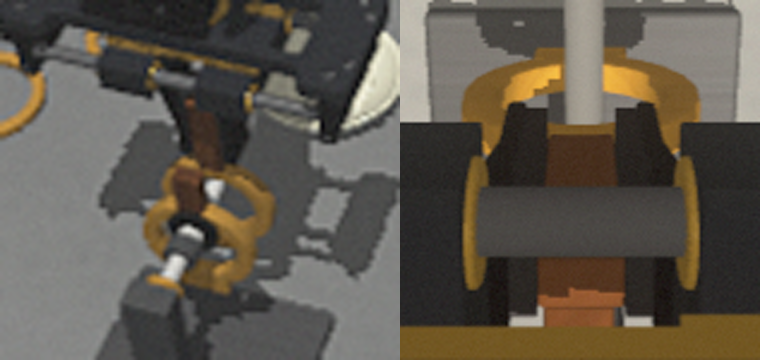

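Request:
{"api": "step_arm", "payload": {
  "increments": [0,0,0.7,0,0,0,0,0,0.7,0,0,0,0,0,0.2,0,0,0,0,0,0,0,0,0]
}}

```text
time: 24.15
position: [0.6079, -0.1423, 0.144]
tool_rot: [-0.063, 1.57, 0.063]
ft_force: [-0.2, 0.1, -2.1]
grip_width: 0.177
```

Request:
{"api": "step_arm", "payload": {
  "increments": [0,0,0.15,0,0,0,0,0,0,0,0,0]
}}

```text
time: 24.4
position: [0.6093, -0.1424, 0.1442]
tool_rot: [-0.063, 1.57, 0.063]
ft_force: [0.3, 0.4, -1.9]
grip_width: 0.178
```

Request:
{"api": "step_arm", "payload": {
  "increments": [0,0,0.15,0,0,0,0,0,0,0,0,0]
}}

```text
time: 24.65
position: [0.6109, -0.1422, 0.1442]
tool_rot: [-0.063, 1.57, 0.063]
ft_force: [-0.1, 0.4, -1.8]
grip_width: 0.178
```

```bash
python3 look.py p scene wrist; python3 two.py p
```

```text
t 24.65 [ 0.6109 -0.1422  0.1442] yaw z 0.0804 tilt [-0.  0.] F [-0.07  0.36 -1.81] T [ 0.123 -0.062 -0.021] 0.17808476361252756
```

View pics/p_2.png

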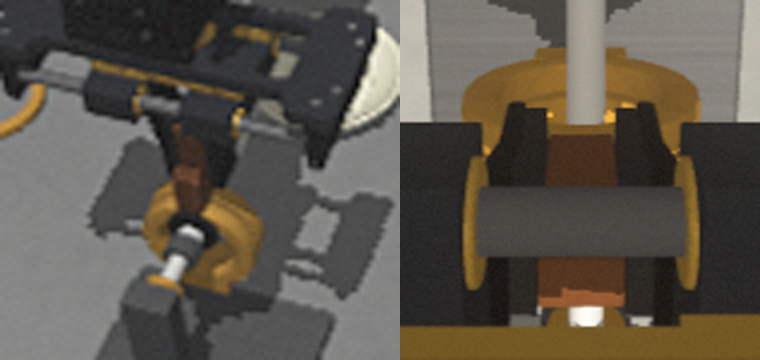

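Request:
{"api": "step_arm", "payload": {
  "increments": [0,0,0.15,0,0,0,0,0,0,0,0,0]
}}

```text
time: 25.0
position: [0.6124, -0.1421, 0.1442]
tool_rot: [-0.063, 1.57, 0.063]
ft_force: [0.0, 0.4, -1.9]
grip_width: 0.174
```

Request:
{"api": "step_arm", "payload": {
  "increments": [0,0,0.15,0,0,0,0,0,0,0,0,0]
}}

```text
time: 25.25
position: [0.6132, -0.1421, 0.1441]
tool_rot: [-0.063, 1.571, 0.063]
ft_force: [-2.3, -1.4, 0.1]
grip_width: 0.176
```

Request:
{"api": "step_arm", "payload": {
  "increments": [0,0,0.1,0,0,0,0,0,0,0,0,0]
}}

```text
time: 25.5
position: [0.6139, -0.1421, 0.1441]
tool_rot: [-0.063, 1.572, 0.063]
ft_force: [-5.4, 0.5, 1.2]
grip_width: 0.178
```

Request:
{"api": "step_arm", "payload": {
  "increments": [0,0,0.05,0,0,0,0,0,0,0,0,0,0,0,0,0,0,0]
}}

```text
time: 25.88
position: [0.6143, -0.142, 0.1441]
tool_rot: [-0.063, 1.572, 0.063]
ft_force: [-7.0, 0.5, 1.2]
grip_width: 0.177
```

Request:
{"api": "step_arm", "payload": {
  "increments": [0,0,0,0,0,0,0,0,0,0,0,0]
}}

```text
time: 26.12
position: [0.6142, -0.1421, 0.144]
tool_rot: [-0.063, 1.572, 0.063]
ft_force: [-4.9, -1.3, 1.5]
grip_width: 0.18
```

```bash
python3 look.py q scene wrist; python3 two.py q
```

```text
t 26.125 [ 0.6142 -0.1421  0.144 ] yaw z 0.0802 tilt [-0.    -0.002] F [-4.85 -1.33  1.46] T [ 0.019  1.198 -0.031] 0.18007293354062678
```

View pics/q_2.png

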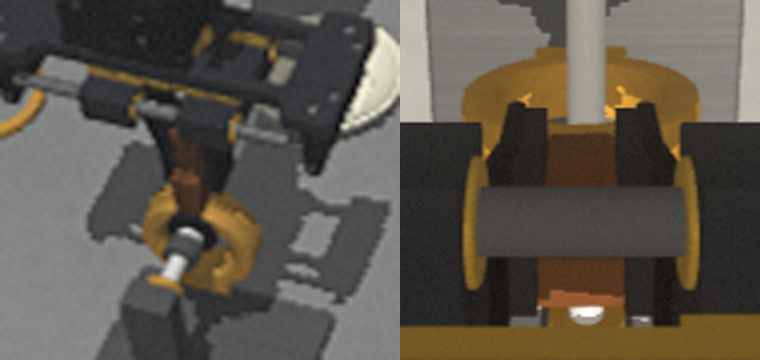

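Request:
{"api": "step_arm", "payload": {
  "increments": [0,0,-0.1,0,0,0,0,0,-0.1,0,0,0,0,0,0,0,0,0]
}}

```text
time: 26.6
position: [0.6136, -0.1421, 0.1441]
tool_rot: [-0.063, 1.569, 0.063]
ft_force: [-1.1, -0.7, -0.8]
grip_width: 0.178
```

Request:
{"api": "step_arm", "payload": {
  "increments": [0.15,0,0,0,0,0,0,0,0,0,0,0]
}}

```text
time: 26.85
position: [0.6136, -0.142, 0.1426]
tool_rot: [-0.063, 1.569, 0.063]
ft_force: [-1.1, 0.1, -1.6]
grip_width: 0.179
```

Request:
{"api": "step_arm", "payload": {
  "increments": [0.08,0,0,0,0,0,0,0,0,0,0,0]
}}

```text
time: 27.1
position: [0.6134, -0.1419, 0.1418]
tool_rot: [-0.063, 1.57, 0.063]
ft_force: [-0.8, -0.4, -2.2]
grip_width: 0.177
```

Request:
{"api": "step_arm", "payload": {
  "increments": [0.05,0,0,0,0,0,0,0,0,0,0,0]
}}

```text
time: 27.35
position: [0.6135, -0.142, 0.1416]
tool_rot: [-0.063, 1.569, 0.063]
ft_force: [-0.8, 0.4, 0.8]
grip_width: 0.172
```

Request:
{"api": "step_arm", "payload": {
  "increments": [0.05,0,0,0,0,0,0,0,0,0,0,0]
}}

```text
time: 27.6
position: [0.6135, -0.142, 0.1415]
tool_rot: [-0.063, 1.569, 0.063]
ft_force: [-2.4, 0.4, 3.2]
grip_width: 0.176
```

Request:
{"api": "step_arm", "payload": {
  "increments": [-0.03,0,0,0,0,0,0,0,-0.02,0,0,0]
}}

```text
time: 27.85
position: [0.6135, -0.1419, 0.1415]
tool_rot: [-0.063, 1.569, 0.063]
ft_force: [-1.1, 0.5, 3.2]
grip_width: 0.181
```

Request:
{"api": "step_arm", "payload": {
  "increments": [0,0,0,0,0,0,0,0,0,0,0,0,0,0,0,0,0,0],
  "fingers": 35
}}

```text
time: 28.22
position: [0.613, -0.1421, 0.1408]
tool_rot: [-0.063, 1.57, 0.063]
ft_force: [-0.3, 0.1, 0.0]
grip_width: 0.338
```

```bash
python3 look.py r scene wrist; python3 two.py r
```

```text
t 28.225 [ 0.613  -0.1421  0.1408] yaw z 0.0804 tilt [ 0. -0.] F [-0.32  0.14  0.03] T [ 0.093 -0.145  0.037] 0.3378328924039505
```

View pics/r_2.png

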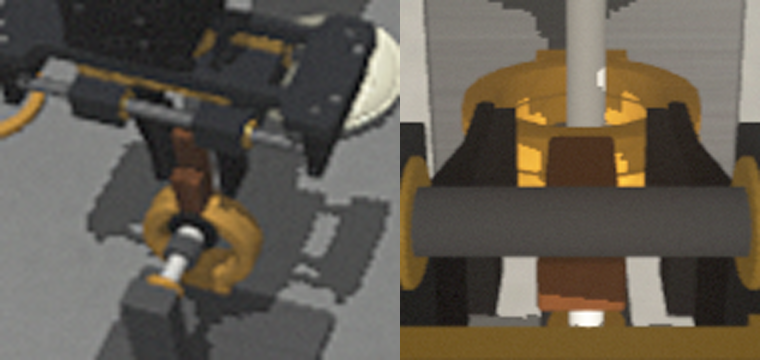

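Request:
{"api": "step_arm", "payload": {
  "increments": [-2,0,0,0,0,0,-4,0,0,0,0,0,-4,0,0,0,0,0]
}}

```text
time: 28.7
position: [0.6132, -0.1419, 0.2437]
tool_rot: [-0.064, 1.569, 0.063]
ft_force: [0.4, -0.6, 0.1]
grip_width: 0.349
```

Request:
{"api": "step_arm", "payload": {
  "increments": [0,5,0.6,0,0,0,0,5.5,0.6,0,0,0,0,5.5,0.6,0,0,0,0,5.5,0.6,0,0,0,0,5.5,0.6,0,0,0,0,5.5,0.6,0,0,0,0,5,0.6,0,0,0,0,4.96,0.67,0.036,0,0,3.8,0,0,0,0,0,0,0,0,0,0,0,0,0,0,0,0,0],
  "fingers": 60
}}

```text
time: 30.08
position: [0.6286, 0.2841, 0.2048]
tool_rot: [-0.033, 1.569, 0.033]
ft_force: [-0.2, 0.0, 0.6]
grip_width: 0.6
```

```bash
python3 look.py s scene wrist; python3 - <<'E'
from h import *
im=cv2.imread("pics/wrist_s.png");a=cv2.resize(im[150:300,180:330],(450,450),interpolation=cv2.INTER_CUBIC)
im=cv2.imread("pics/scene_s.png");b=cv2.resize(im[150:260,150:260],(350,350),interpolation=cv2.INTER_CUBIC);b=np.vstack([b,np.zeros((100,350,3),np.uint8)])
cv2.imwrite("pics/s_2.png",np.hstack([a,b]))
E
```

```text
t 30.075 [0.6286 0.2841 0.2048] yaw z 0.0424 tilt [0.    0.002] F [-0.25  0.03  0.58] T [ 0.132 -0.148  0.025] 0.5997925162537092
```

View pics/s_2.png

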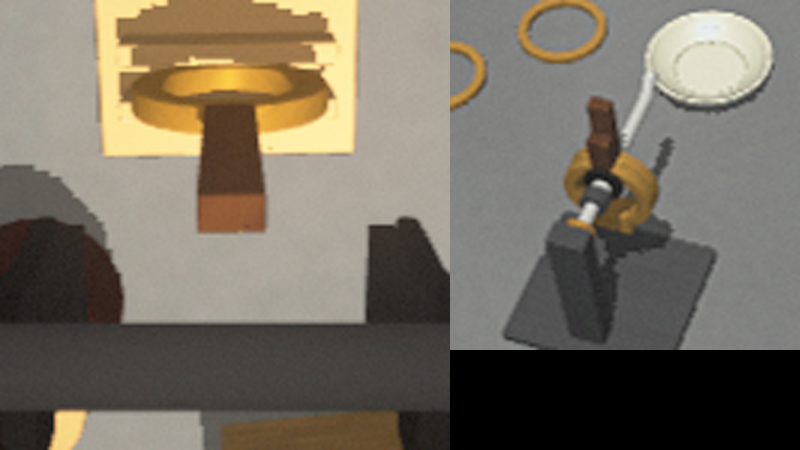

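```bash
python3 - <<'E'
from h import *
s=ctrl.get_state();p=ctrl.camera_params("wrist")
print(atz("wrist",257.2,220.7,.164,p).round(4), s['position'].round(4))
E
```

```text
[0.6319 0.2864 0.164 ] [0.6287 0.2844 0.2053]
```

Request:
{"api": "step_arm", "payload": {
  "increments": [3,0.2,-0.15,0,0,0,3,0,0,0,0,0,3,0,0,0,0,0,1.5,0,0,0,0,0,0,0,0,0,0,0]
}}

```text
time: 30.8
position: [0.6261, 0.2864, 0.0981]
tool_rot: [-0.035, 1.571, 0.034]
ft_force: [-0.1, 0.6, 0.1]
grip_width: 0.599
```

Request:
{"api": "step_arm", "payload": {
  "increments": [0,0,0,0,0,0,0,0,0,0,0,0,0,0,0,0,0,0,0,0,0,0,0,0,0,0,0,0,0,0,0,0,0,0,0,0,0,0,0,0,0,0,0,0,0,0,0,0],
  "fingers": 0,
  "force": 60
}}

```text
time: 31.8
position: [0.6259, 0.2869, 0.0981]
tool_rot: [-0.035, 1.571, 0.035]
ft_force: [-0.2, -0.1, 0.9]
grip_width: 0.176
```

```bash
python3 look.py t scene wrist; python3 two.py t
```

```text
t 31.8 [0.6259 0.2869 0.0981] yaw z 0.0444 tilt [-0.  0.] F [-0.21 -0.11  0.9 ] T [ 0.005 -0.115  0.005] 0.17552196188615868
```

View pics/t_2.png

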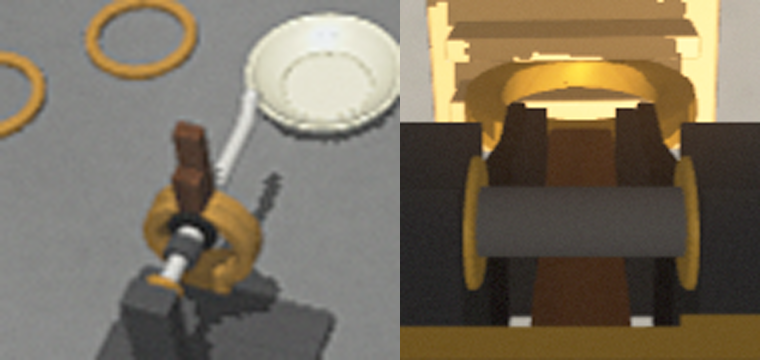

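Request:
{"api": "step_arm", "payload": {
  "increments": [-2,0,0,0,0,0,-2.6,0,0,0,0,0,-2.7,0,0,0,0,0,0,-3,-1.6,0,0,0,0,-5,-2.2,0,0,0,0,-5.5,-2.4,0,0,0,0,-5.7,-2.4,0,0,0,0,-5.7,-2.2,0,0,0,0,-5.7,-1.4,0,0,0,0,-5,-0.7,0,0,0,0,-3.5,-0.3,0,0,0]
}}

```text
time: 33.28
position: [0.5109, -0.1121, 0.1724]
tool_rot: [-0.035, 1.57, 0.032]
ft_force: [0.8, 0.0, -1.8]
grip_width: 0.178
```

Request:
{"api": "step_arm", "payload": {
  "increments": [0,-2.4,0,0,0,0,0,-1.5,0,-0.036,0,0,0,0,0,0,0,0,0,0,0,0,0,0]
}}

```text
time: 33.78
position: [0.5134, -0.1471, 0.1717]
tool_rot: [-0.064, 1.569, 0.064]
ft_force: [-0.1, 0.3, -2.1]
grip_width: 0.18
```

```bash
python3 look.py u scene wrist; python3 two.py u
```

```text
t 33.775 [ 0.5134 -0.1471  0.1717] yaw z 0.0813 tilt [0.    0.001] F [-0.07  0.27 -2.13] T [ 0.211 -0.119  0.059] 0.1803071635785931
```

View pics/u_2.png

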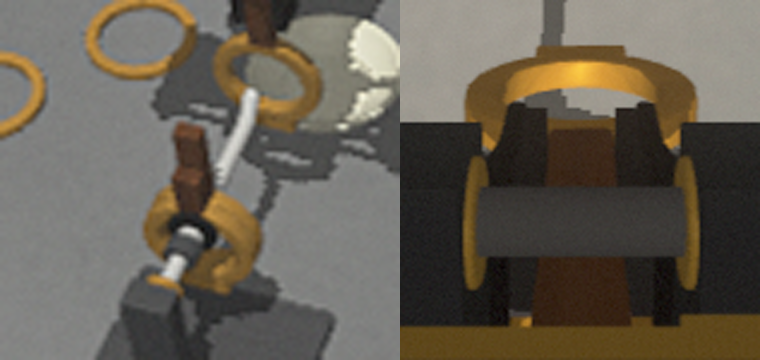

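Request:
{"api": "step_arm", "payload": {
  "increments": [0,-0.17,1.8,0,0,0,0,0,1.8,0,0,0,0,0,1.9,0,0,0,0,0,0,0,0,0,1.1,0,0,0,0,0,1.1,0,0,0,0,0,0,0,0.9,0,0,0,0,0,0.9,0,0,0,0,0,0,0,0,0]
}}

```text
time: 35.0
position: [0.587, -0.1438, 0.1493]
tool_rot: [-0.063, 1.569, 0.064]
ft_force: [-0.7, 0.5, -1.1]
grip_width: 0.178
```

```bash
python3 look.py v scene wrist; python3 two.py v
```

```text
t 35.0 [ 0.587  -0.1438  0.1493] yaw z 0.081 tilt [0.001 0.001] F [-0.74  0.5  -1.06] T [ 0.144 -0.103  0.034] 0.1784187845705725
```

View pics/v_2.png

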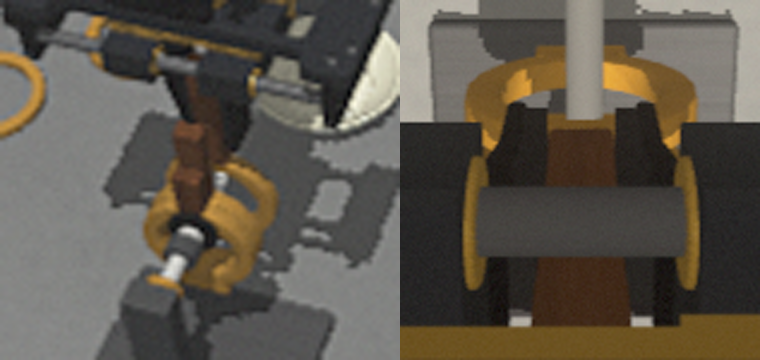

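Request:
{"api": "step_arm", "payload": {
  "increments": [0,0,0.5,0,0,0,0,0,0.5,0,0,0,0,0,0.1,0,0,0,0,0,0,0,0,0]
}}

```text
time: 35.6
position: [0.597, -0.1433, 0.1491]
tool_rot: [-0.063, 1.57, 0.063]
ft_force: [-0.4, -0.2, -1.0]
grip_width: 0.178
```

Request:
{"api": "step_arm", "payload": {
  "increments": [0,0,0.15,0,0,0,0,0,0,0,0,0]
}}

```text
time: 35.85
position: [0.5985, -0.1432, 0.1492]
tool_rot: [-0.063, 1.57, 0.063]
ft_force: [0.4, 0.5, -1.7]
grip_width: 0.182
```

Request:
{"api": "step_arm", "payload": {
  "increments": [0,0,0.15,0,0,0,0,0,0,0,0,0]
}}

```text
time: 36.1
position: [0.6001, -0.1431, 0.1492]
tool_rot: [-0.063, 1.57, 0.063]
ft_force: [-0.2, 0.1, -2.6]
grip_width: 0.173
```

Request:
{"api": "step_arm", "payload": {
  "increments": [0,0,0.15,0,0,0,0,0,0,0,0,0]
}}

```text
time: 36.35
position: [0.6016, -0.143, 0.1491]
tool_rot: [-0.063, 1.57, 0.063]
ft_force: [0.1, -0.3, -1.5]
grip_width: 0.176
```

Request:
{"api": "step_arm", "payload": {
  "increments": [0,0,0.15,0,0,0,0,0,0,0,0,0]
}}

```text
time: 36.6
position: [0.6026, -0.143, 0.1491]
tool_rot: [-0.063, 1.571, 0.063]
ft_force: [-1.3, -0.0, -0.8]
grip_width: 0.178
```

Request:
{"api": "step_arm", "payload": {
  "increments": [0,0,0.1,0,0,0,0,0,0,0,0,0]
}}

```text
time: 36.85
position: [0.6028, -0.143, 0.1491]
tool_rot: [-0.063, 1.573, 0.063]
ft_force: [-5.7, -0.0, 1.8]
grip_width: 0.177
```

Request:
{"api": "step_arm", "payload": {
  "increments": [0,0,0.04,0,0,0,0,0,0,0,0,0,0,0,0,0,0,0]
}}

```text
time: 37.22
position: [0.6029, -0.143, 0.1491]
tool_rot: [-0.063, 1.573, 0.063]
ft_force: [-6.7, -0.2, 3.2]
grip_width: 0.174
```

```bash
python3 look.py w scene wrist; python3 two.py w
```

```text
t 37.225 [ 0.6029 -0.143   0.1491] yaw z 0.0802 tilt [-0.    -0.003] F [-6.67 -0.16  3.22] T [ 0.062  1.301 -0.008] 0.17425237179380312
```

View pics/w_2.png

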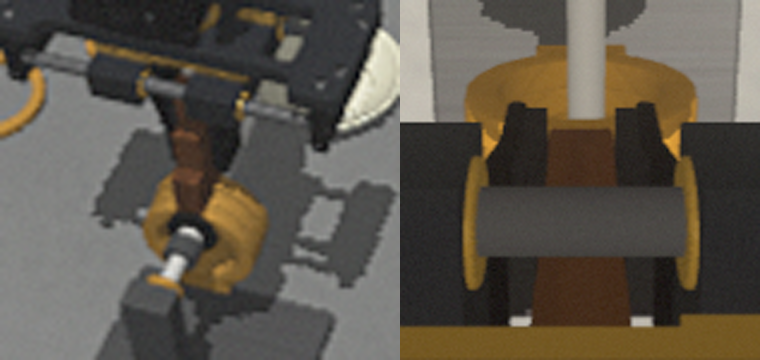

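Request:
{"api": "step_arm", "payload": {
  "increments": [-0.06,0,0,0,0,0,0,0,0,0,0,0]
}}

```text
time: 37.58
position: [0.6031, -0.143, 0.1491]
tool_rot: [-0.063, 1.573, 0.063]
ft_force: [-4.8, 0.0, -0.8]
grip_width: 0.176
```

Request:
{"api": "step_arm", "payload": {
  "increments": [0,0,0.06,0,0,0,0,0,0,0,0,0,0,0,0,0,0,0]
}}

```text
time: 37.95
position: [0.6035, -0.143, 0.1492]
tool_rot: [-0.063, 1.573, 0.063]
ft_force: [-6.1, -0.7, -0.4]
grip_width: 0.175
```

Request:
{"api": "step_arm", "payload": {
  "increments": [-0.02,0,0.04,0,0,0,0,0,0,0,0,0,0,0,0,0,0,0]
}}

```text
time: 38.33
position: [0.6036, -0.143, 0.1492]
tool_rot: [-0.063, 1.574, 0.063]
ft_force: [-6.8, -0.4, 0.1]
grip_width: 0.178
```

Request:
{"api": "step_arm", "payload": {
  "increments": [0,0,0,0,0,0,0,0,0,0,0,0]
}}

```text
time: 38.58
position: [0.6036, -0.143, 0.1492]
tool_rot: [-0.063, 1.574, 0.063]
ft_force: [-6.1, -0.2, -0.3]
grip_width: 0.176
```

```bash
python3 look.py x scene wrist; python3 - <<'E'
import cv2
im=cv2.imread("pics/scene_x.png");cv2.imwrite("pics/x1.png",cv2.resize(im[165:235,160:230],None,fx=8,fy=8,interpolation=cv2.INTER_CUBIC))
E
```

```text
t 38.575 [ 0.6036 -0.143   0.1492] yaw z 0.0801 tilt [ 0.    -0.004] F [-6.08 -0.23 -0.3 ] T [ 0.065  1.443 -0.025] 0.1757321388100313
```

View pics/x1.png

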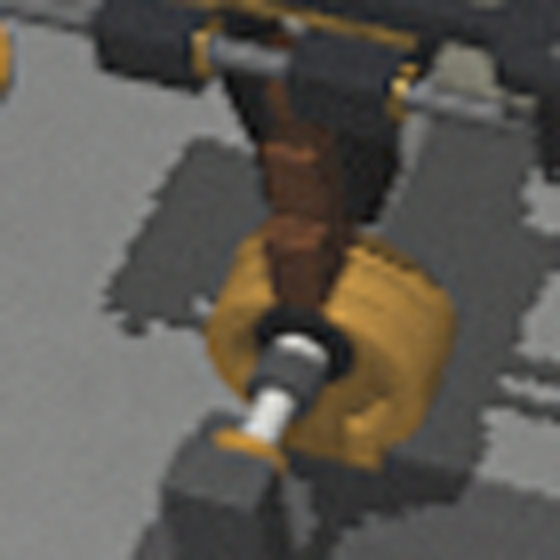

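Request:
{"api": "step_arm", "payload": {
  "increments": [0,0,-0.1,0,0,0,0,0,-0.1,0,0,0,0,0,0,0,0,0]
}}

```text
time: 39.05
position: [0.6033, -0.1429, 0.1496]
tool_rot: [-0.063, 1.57, 0.063]
ft_force: [-2.2, -0.1, -2.7]
grip_width: 0.175
```

Request:
{"api": "step_arm", "payload": {
  "increments": [0.1,0,0,0,0,0,0,0,0,0,0,0]
}}

```text
time: 39.3
position: [0.6034, -0.1429, 0.1494]
tool_rot: [-0.063, 1.57, 0.063]
ft_force: [-4.5, -0.8, 0.5]
grip_width: 0.178
```

Request:
{"api": "step_arm", "payload": {
  "increments": [0.1,0,0,0,0,0,0,0,0,0,0,0]
}}

```text
time: 39.55
position: [0.6034, -0.1429, 0.1483]
tool_rot: [-0.063, 1.57, 0.063]
ft_force: [-4.5, -1.3, 2.0]
grip_width: 0.177
```

Request:
{"api": "step_arm", "payload": {
  "increments": [0,0,-0.08,0,0,0,0,0,0,0,0,0]
}}

```text
time: 39.8
position: [0.6033, -0.1429, 0.1482]
tool_rot: [-0.063, 1.568, 0.063]
ft_force: [-2.6, -0.5, -0.6]
grip_width: 0.179
```

Request:
{"api": "step_arm", "payload": {
  "increments": [0,0,0,0,0,0,0,0,0,0,0,0]
}}

```text
time: 40.05
position: [0.6031, -0.1428, 0.148]
tool_rot: [-0.063, 1.569, 0.063]
ft_force: [-0.0, 0.3, -0.2]
grip_width: 0.177
```

```bash
python3 look.py y scene wrist; python3 two.py y
```

```text
t 40.05 [ 0.6031 -0.1428  0.148 ] yaw z 0.0805 tilt [-0.     0.001] F [-0.02  0.28 -0.22] T [ 0.013  0.081 -0.01 ] 0.17733572057040492
```

View pics/y_2.png

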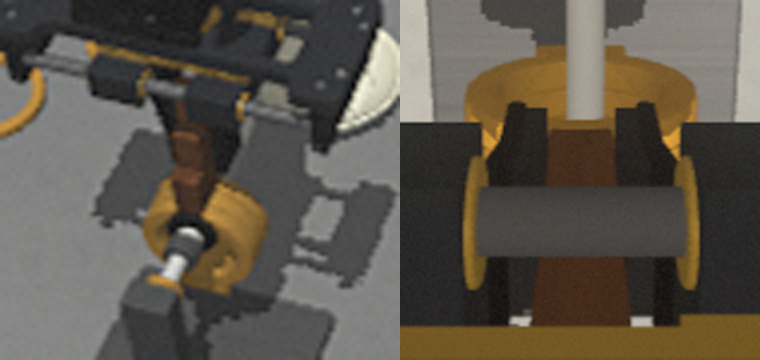

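Request:
{"api": "step_arm", "payload": {
  "increments": [0.05,0,0,0,0,0,0,0,0,0,0,0]
}}

```text
time: 40.4
position: [0.6028, -0.1427, 0.1473]
tool_rot: [-0.063, 1.57, 0.064]
ft_force: [1.1, 0.4, -1.1]
grip_width: 0.178
```

```bash
python3 look.py z
```

```text
t 40.4 [ 0.6028 -0.1427  0.1473] yaw z 0.0806 tilt [0. 0.] F [ 1.07  0.39 -1.1 ] T [ 0.098 -0.106  0.027] 0.17789591397755383
```

Request:
{"api": "step_arm", "payload": {
  "increments": [0.06,0,0.04,0,0,0,0,0,0,0,0,0]
}}

```text
time: 40.65
position: [0.6029, -0.1428, 0.147]
tool_rot: [-0.063, 1.57, 0.063]
ft_force: [-1.8, -0.4, 0.7]
grip_width: 0.178
```

```bash
python3 look.py z
```

```text
t 40.65 [ 0.6029 -0.1428  0.147 ] yaw z 0.0805 tilt [-0. -0.] F [-1.81 -0.44  0.73] T [ 0.145  0.238 -0.073] 0.17842335460551964
```

Request:
{"api": "step_arm", "payload": {
  "increments": [0,0,0,0,0,0,0,0,0,0,0,0,0,0,0,0,0,0,0,0,0,0,0,0],
  "fingers": 35
}}

```text
time: 41.15
position: [0.6031, -0.1429, 0.1469]
tool_rot: [-0.063, 1.57, 0.063]
ft_force: [0.3, -0.2, -0.3]
grip_width: 0.348
```

```bash
python3 look.py za scene wrist; python3 two.py za
```

```text
t 41.15 [ 0.6031 -0.1429  0.1469] yaw z 0.0805 tilt [-0.  0.] F [ 0.29 -0.22 -0.34] T [ 0.103 -0.043 -0.085] 0.34821119358005787
```

View pics/za_2.png

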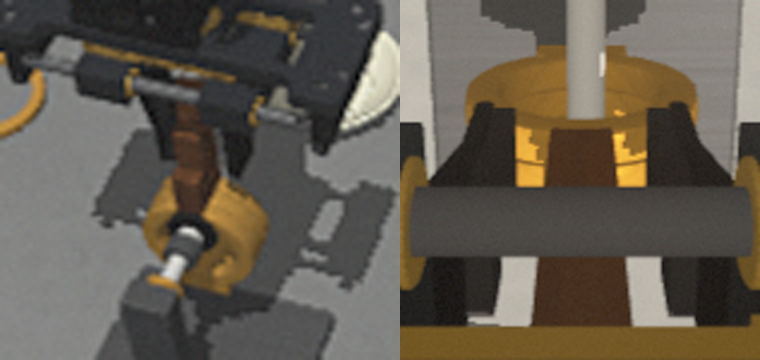

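Request:
{"api": "step_arm", "payload": {
  "increments": [-2,0,0,0,0,0,-4,0,0,0,0,0,-5,0,0,0,0,0,0,0,5,0,0,0,0,0,4,0,0,0,0,0,0,0,0,0]
}}

```text
time: 42.0
position: [0.6944, -0.1344, 0.2565]
tool_rot: [-0.062, 1.569, 0.066]
ft_force: [-0.2, 0.5, 0.4]
grip_width: 0.353
```

```bash
python3 look.py zb scene wrist top; python3 - <<'E'
from h import *
a=cv2.resize(cv2.imread("pics/scene_zb.png")[165:235,160:230],(390,390),interpolation=cv2.INTER_CUBIC)
b=cv2.resize(cv2.imread("pics/wrist_zb.png")[60:260,155:355],(400,390),interpolation=cv2.INTER_CUBIC)
cv2.imwrite("pics/zb2.png",np.hstack([a,b]))
E
```

```text
t 42.0 [ 0.6944 -0.1344  0.2565] yaw z 0.0819 tilt [0.003 0.001] F [-0.16  0.47  0.38] T [ 0.188 -0.096 -0.021] 0.3527903581058786
```

View pics/zb2.png

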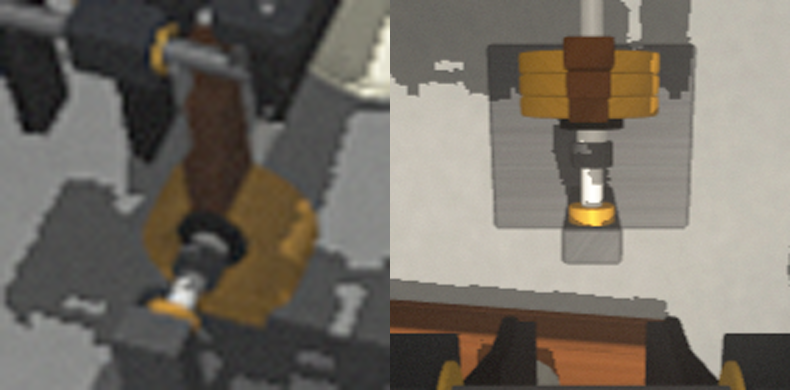

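```bash
python3 - <<'E'
from h import *
b=cv2.resize(cv2.imread("pics/wrist_zb.png")[75:145,210:300],None,fx=8,fy=8,interpolation=cv2.INTER_CUBIC)
cv2.imwrite("pics/zb3.png",b)
E
```

```text
(no output)
```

View pics/zb3.png

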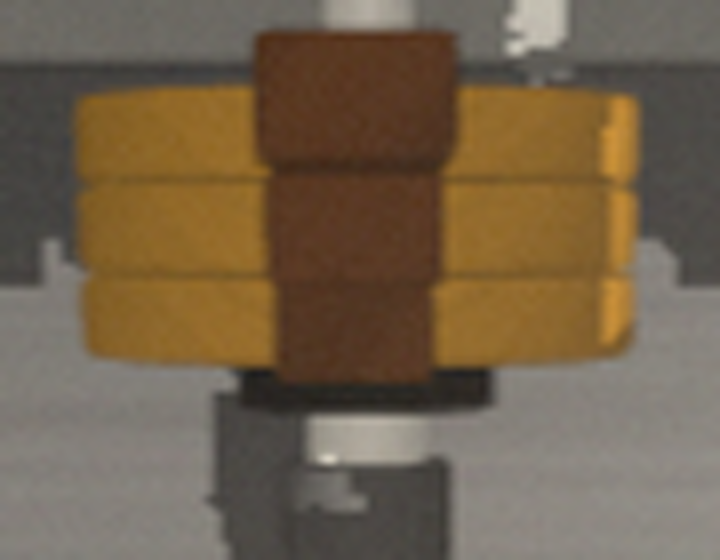

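The close wrist crop shows the three rings square and touching at (210–300, 85–120). The tongues step up towards the tip, and the short ring is against the black disc. No bystander has been touched, so I'm handing in.

```bash
python3 - <<'E'
from h import *
a=cv2.imread("pics/top0.png").astype(int);b=cv2.imread("pics/top_zb.png").astype(int)
for n,(x,y) in {"dish_a":(220,259),"dish_b":(302,264),"vase":(219,132),"caddy":(149,131),"ka":(387,227),"kb":(359,262)}.items():
    print(n,abs(a-b)[y-20:y+20,x-20:x+20].mean().round(1))
print(ctrl.get_state()['time']); print(ctrl.close_job())
E
```

```text
dish_a 16.8
dish_b 26.8
vase 11.1
caddy 13.3
ka 24.2
kb 38.1
42.15
the job is handed in; nothing more can be done
None
```

View pics/top_zb.png

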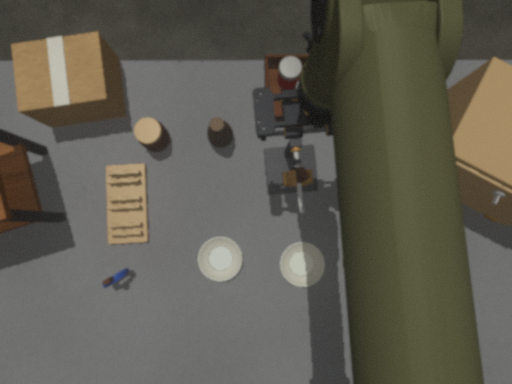

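View pics/scene_zb.png

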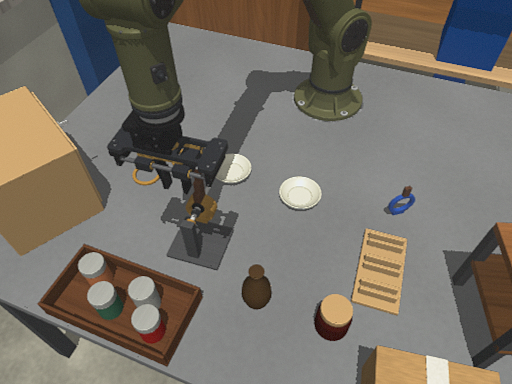

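I hung the three brass rings on the hook in order (short, middle, long), tongues up, and handed the job in at 42 s. Each ring was gripped by its tongue, threaded over the tip and pressed back at roughly 5–7 N by the wrist force. I then backed it off to about 1 N, lowered it onto the rod and let go.

**Last checks:**
- **Stack:** the final close view shows the rings square and touching, the short one against the rubber disc, with the tongues stepping up towards the tip.
- **Contact with the end-stop:** I could not measure this directly after release. I infer it from the roughly 1.4 N still on the wrist when I let the long ring go.
- **Force readings:** these were noisy by about 0.5–1 N. On the long ring's first press, part of the force was bearing on the rod, so I raised it slightly and pressed again to a cleaner 6 N or so.
- **Bystanders:** my before/after picture comparison did not settle this, because it differed at every bystander, even the untouched caddy. I put that down to the arm's cover, shadows and picture noise. By eye in the top and scene views, the vase, caddy and dishes are where they were. The arm hides one kettle ring in the last pictures, but nothing went near it.

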